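# Mix the specimen jars

### The arm

A 6-joint arm with a two-finger parallel gripper is mounted at the origin on the work surface. World frame = base frame: x ahead of the robot, y to its left, z up, the work surface at z = 0. Lengths are in mm, angles in rad, forces in N, time in s.
With the tool pointing down it reaches from about 350 to 875 mm from the base axis. Payload 4.2 kg.
Tool frame: the origin (TCP) lies where the fingers leave the gripper's body, on its centre line; the fingertips stand ahead of it and the grasp point (between the pads) lies 54 mm ahead of it (arm.nose_length is the z of the fingertips in the tool frame, in mm); z points along the fingers, x is the direction in which the jaws open and shut, and the axes are right-handed (so a half turn about z gives the same grasp; the last joint's range is limited). The gripper opens to 85 mm and grips with 20 to 120 N. Pads are 22 mm wide; open, the fingers measure 114 mm over their backs; the gripper's body (76 mm by 85 mm) begins 54 mm behind the grasp point. The pads swing forward as they close: fully open they stand 13 mm farther back than shut.
Start: joints at [-0.965, 0.385, 0.008, 0, -1.194, -0.259], TCP at [212.446, -587.764, 303.912] pointing down, gripper open.
Joint ranges: [-3.14, 3.14], [-1.21, 2.06], [-1.07, 1.41], [-3.16, 2.05], [-2.99, -0.16], [-3.1, 3.1]. Speed limits (rad/s): [2.79, 2.79, 3.14, 3.14, 3.14, 3.14].

### API

Orientations are given as a unit quaternion [x, y, z, w].
In Python, from bench import arm, imaging, job_done gives the robot as it stands.
- The arm moves only by the shell command python3 -m crank 'ROWS' [OPENING]. ROWS is a JSON object of lists of equal length, an entry for each row: "delta_pos": the shift along the tool's x, y, z in m, a list of three; "twist": the turn about the tool's z in rad. In form: {"delta_pos": [[tx, ty, tz], ...], "twist": [twist, ...]}. A call has 1 to 8 rows; each row shifts and turns the commanded pose from where the row before left it, along the tool's axes as they then stand; what a row does not reach is not made up. A row lasts 1/12 s, in which the tool goes at most 41.7 mm and 7.16 degrees, less where a joint would pass 70% of its speed; a pose out of reach is approached as far as the arm can. A call is refused whole if a number of a shift passes 0.0417 or a number of a turn 0.125, either way. A call with a gripper value outside its range is refused whole. OPENING is the opening, from 0 (shut) to 1 (fully open), set as the call begins (- or left out, the last holds). The fingers move at their own pace and stop on an object; the grip force is fixed at half the most. Time passes only in rows, so rows that do not move let the fingers close. It gives the time, the measured TCP pose, the force and the opening at its end, in the units of the state.
- arm.read_state(): the state, without advancing time (a new reading comes with each control period).
- imaging.get_image(name): name is "side" or "top" or "wrist"; returns (picture, depth): 384x512x3 uint8, blue, green, red; 384x512 float32, mm along the optical axis (not along the pixel's ray), 0 where there is no reading.
- imaging.camera_model(name): a dict with "vfov" (degrees; the focal length in pixels is half the picture's height over the tangent of half this angle, whatever the lens; pixels are square), "cx", "cy" (the principal point, pixels), "T" (4x4, takes a point from camera to world coordinates); the wrist camera has in their place "hand_eye" (4x4, takes a point from camera to tool coordinates, whose origin is the TCP and whose axes are the tool frame's). Camera axes: x right, y up, looking along -z (the intrinsics and any distortion apply to the point x, -y, -z); pixel columns grow to the right and rows downward; lengths in mm; the calibration is good to about 2 mm. The wrist camera is an equidistant fisheye: a pixel r from the principal point sees the ray r / f radians off the axis. A picture is of the moment at which its call begins: read the wrist's pose just before it. camera_model takes no time and is no camera call.
- job_done(): hands the job in, once; it reports no verdict.
The state is a dict: "clock": time; "joints": joint angles; "joint_vel": joint speeds; "joint_efforts": joint torques, N m; "position": TCP position; "ee_rot": TCP orientation; "contact_force": force on the tool from outside, world axes, zero at the start; "wrist_torque": the same for the moment, N m; "gripper_width": finger opening in mm.
Only numpy, scipy, OpenCV 4.12 (cv2) and the standard library are available. Lean on these libraries where they do the work, as an engineer would, in place of code of your own. Each camera call takes 0.05 s, during which the arm holds its last target.

### The job

Mix the specimen jars: press the pedal's plug fully home, stand every jar from the blue tray upright in a mixer pocket of its own, and see that every lid is pressed down fully home. When all are loaded and closed, press the mixer's pedal down to its stop, hold it there for about two seconds and let it go; then move all the jars to the yellow tray, standing upright with their lids still home. Leave the other things on the bench where they are.

Things in the scene. Friction and masses are not known exactly. Their poses are not given: they have to be found in the camera images.
- jar1_mid (a point): grip point of specimen jar 1 (may be absent: None), on its axis 40 mm above its underside; z points up the jar. White round jar, 58 mm across, its white wall 54 mm high, with an orange push-on lid 56 mm across and 12 mm thick; 68 mm high in all with the lid home, mass about 0.25 kg. Grasp it by the upper part of the white wall; the lid reaches up to 36 mm above this point, so keep the gripper's palm clear of it. All jars are alike
- lid1 (a joint): how far jar 1's lid stands proud, m: 0 = fully home, at most 0.008 (a wider black band shows in the gap). The lid's top is 28 mm + this value above jar1_mid. The lid is a stiff push fit that slides down under about 6 N and stays where it is left; it does not come off
- jar2_mid (a point): grip point of specimen jar 2 (may be absent: None), on its axis 40 mm above its underside; z points up the jar. White round jar, 58 mm across, its white wall 54 mm high, with an orange push-on lid 56 mm across and 12 mm thick; 68 mm high in all with the lid home, mass about 0.25 kg. Grasp it by the upper part of the white wall; the lid reaches up to 36 mm above this point, so keep the gripper's palm clear of it. All jars are alike
- lid2 (a joint): how far jar 2's lid stands proud, m: 0 = fully home, at most 0.008 (a wider black band shows in the gap). The lid's top is 28 mm + this value above jar2_mid. The lid is a stiff push fit that slides down under about 6 N and stays where it is left; it does not come off
- jar3_mid (a point): grip point of specimen jar 3 (may be absent: None), on its axis 40 mm above its underside; z points up the jar. White round jar, 58 mm across, its white wall 54 mm high, with an orange push-on lid 56 mm across and 12 mm thick; 68 mm high in all with the lid home, mass about 0.25 kg. Grasp it by the upper part of the white wall; the lid reaches up to 36 mm above this point, so keep the gripper's palm clear of it. All jars are alike
- lid3 (a joint): how far jar 3's lid stands proud, m: 0 = fully home, at most 0.008 (a wider black band shows in the gap). The lid's top is 28 mm + this value above jar3_mid. The lid is a stiff push fit that slides down under about 6 N and stays where it is left; it does not come off
- pocket1 (a point): centre of the floor of mixer pocket 1; the mixer is a white bench machine (125 x 270 mm) with three square-walled pockets in a row along its y axis, 80 mm apart. Floor 60 mm above the bench; each pocket is 72 mm (x) by 75 mm (y) inside, its grey walls 14 mm high and 5 mm thick. z up, y along the row
- pocket2 (a point): centre of the floor of mixer pocket 2; the mixer is a white bench machine (125 x 270 mm) with three square-walled pockets in a row along its y axis, 80 mm apart. Floor 60 mm above the bench; each pocket is 72 mm (x) by 75 mm (y) inside, its grey walls 14 mm high and 5 mm thick. z up, y along the row
- pocket3 (a point): centre of the floor of mixer pocket 3; the mixer is a white bench machine (125 x 270 mm) with three square-walled pockets in a row along its y axis, 80 mm apart. Floor 60 mm above the bench; each pocket is 72 mm (x) by 75 mm (y) inside, its grey walls 14 mm high and 5 mm thick. z up, y along the row
- plug_top (a point): centre of the top face of the pedal's blue plug (34 x 24 mm, 26 mm high), which stands upright in a black connector block (60 x 36 mm, top 46 mm above the bench) beside the pedal on the same base plate; press straight down
- plug (a joint): how far the plug stands proud of its block, m: 0 = fully home, at most 0.008; slides down under about 6 N and stays where it is left
- pedal_pad (a point): point on the top face of the yellow spring pedal (plate 95 x 76 mm, ribbed in black), on its centre line 70 mm from its hinge and 25 mm from its free end; moves with the pedal. With the pedal up, its x axis points level from the free end to the hinge (the hinge is on the side away from the robot); released it lies about 45 mm above the bench, fully down about 28 mm
- pedal (a joint): pedal angle, rad: 0 = released (up), 0.25 = down on its stop; takes about 6 N at pedal_pad to start and 12 N to reach the stop; springs back when let go
- intray_in (a point): centre of the inner floor (5 mm above the bench) of the blue tray, where the jars stand at first: inside 250 mm along its x by 140 mm along its y, rim 10 mm above this floor, wall 5 mm thick; z up. Fixed
- outtray_in (a point): centre of the inner floor (5 mm above the bench) of the yellow tray, where the jars go when mixed: inside 250 mm along its x by 140 mm along its y, rim 10 mm above this floor, wall 5 mm thick; z up. Fixed
- tipbox: blue box of pipette tips with a red top, 70 x 100 x 57 mm high; bystander, origin at the centre of its underside; leave it alone
- washbottle: white bottle with a red cap, 66 mm across, 150 mm high; bystander, origin at the centre of its underside; leave it alone
- timer: grey bench timer block, 60 x 85 x 35 mm high; bystander, origin at the centre of its underside; leave it alone
Mind the look-alikes: they are no part of the job. Leave any turquoise look-alike of the part that bears jar3_mid alone.

How it is judged:
By the outcome, as a careful person would: the job done as asked, in the order asked, and still so for the second after the job is handed in, with the robot touching nothing.
Of jar1, jar2, jar3 only 2 to 3 are there at a start; the rules pass over those that are not, and their reading is None.
At some moment in a run one of jar1, jar2, jar3 may be knocked a few centimetres aside while the robot is not near it.
It also fails if it takes over 210 s, if anything falls off the work surface, if the arm or the gripper's body presses on something with over 40 N, if the wrist force passes 120 N, or if a joint passes its speed limit or range.

## Working session

There is one attempt and no reset: what is moved stays moved. The work goes in short steps, Python scripts to look and compute and a shell command to move; the robot and the scene stay as the last step left them, time stands still between calls to the robot, and variables do not carry over. Pictures are saved under pics/ and viewed, and the job is handed in when it is done.

```bash
ls -la; mkdir -p pics
python3 - <<'E'
from bench import arm, imaging
import cv2, numpy as np
s=arm.read_state(); print(s, arm.nose_length)
for n in ("side","top","wrist"):
    im,d=imaging.get_image(n); cv2.imwrite(f"pics/a_{n}.png",im); np.save(f"pics/a_{n}.npy",d)
    m=imaging.camera_model(n); print(n,m)
E
```

```text
total 12
drwxr-xr-x  3 agent agent 4096 Dec  7 16:17 .
drwxr-xr-x 23 root  root  4096 Dec  7 16:17 ..
drwxr-xr-x  2 agent agent 4096 Dec  7 16:17 pics
{'clock': 0.0, 'joints': array([-9.65414316e-01,  3.85535496e-01,  6.60612192e-03, -5.33595588e-04,
       -1.19399781e+00, -2.58579185e-01]), 'joint_vel': array([ 1.14277321e-03, -1.01370802e-03,  1.67611866e-03, -3.04027499e-04,
        8.70207067e-05, -7.30931649e-04]), 'joint_efforts': array([ 8.12721610e-04, -3.92285621e+01,  1.88398737e+01,  4.18632969e+00,
       -4.72899686e-03,  1.08832282e-05]), 'position': array([ 212.29927972, -587.37077889,  302.8212825 ]), 'ee_rot': array([ 5.74583169e-01,  8.18445469e-01,  6.01402461e-04, -9.13755754e-04]), 'contact_force': array([0.09278309, 0.61019046, 0.14987753]), 'wrist_torque': array([-0.02779376, -0.03492422,  0.04570772]), 'gripper_width': 85.62786959356826} 72.6
side {'vfov': 52.475965887250126, 'cx': 257.53070908646293, 'cy': 193.73229012190663, 'T': array([[-9.92683060e-01,  8.37510726e-02, -8.69833305e-02,
         4.82246301e+02],
       [-1.18779783e-01, -5.47722032e-01,  8
[... 382 characters left out ...]
02],
       [-9.99753814e-01,  2.20800688e-02,  2.18691920e-03,
        -7.57149541e+01],
       [ 5.04010701e-03,  1.30005703e-01,  9.91500436e-01,
         1.23204121e+03],
       [ 0.00000000e+00,  0.00000000e+00,  0.00000000e+00,
         1.00000000e+00]])}
wrist {'vfov': 65.70646984690485, 'cx': 253.0487729992166, 'cy': 191.46018804727993, 'hand_eye': array([[ 9.99999620e-01,  4.10594953e-04, -7.69424990e-04,
         7.59485814e-02],
       [ 1.77248490e-04, -9.59511935e-01, -2.81667918e-01,
        -7.21900817e+01],
       [-8.53923886e-04,  2.81667674e-01, -9.59511642e-01,
        -7.13139001e+01],
       [ 0.00000000e+00,  0.00000000e+00,  0.00000000e+00,
         1.00000000e+00]])}
```

View pics/a_top.png

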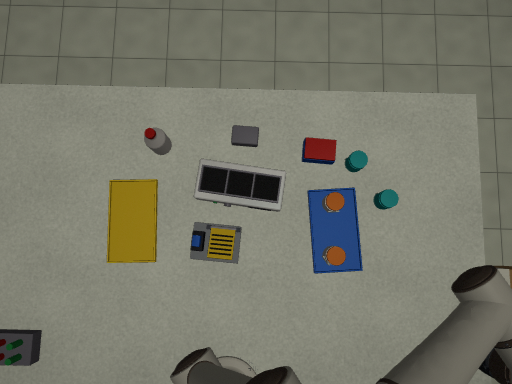

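View pics/a_side.png

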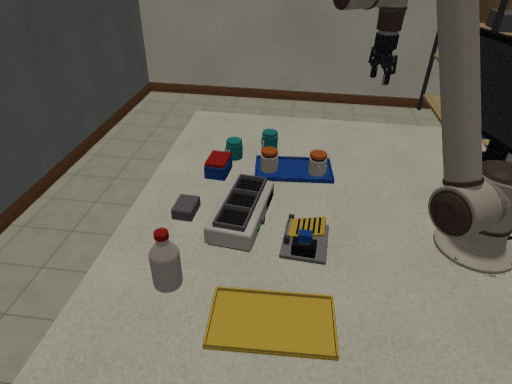

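View pics/a_wrist.png

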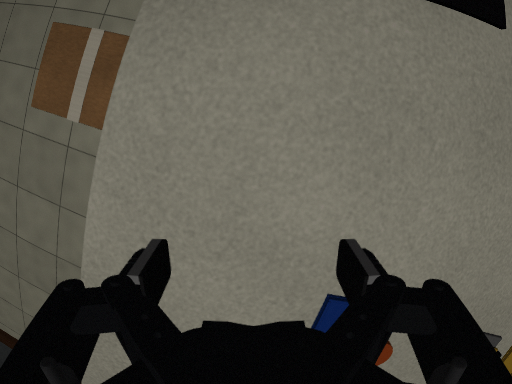

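```bash
cat > h.py <<'E'
import numpy as np, cv2
from bench import arm, imaging
from scipy.spatial.transform import Rotation as R
def K(n):
    m=imaging.camera_model(n); return 192/np.tan(np.radians(m["vfov"]/2)),m["cx"],m["cy"],m
def tcpT():
    s=arm.read_state(); T=np.eye(4); T[:3,:3]=R.from_quat(s["ee_rot"]).as_matrix(); T[:3,3]=s["position"]; return T
def camT(n):
    m=imaging.camera_model(n); return m["T"] if "T" in m else tcpT()@m["hand_eye"]
def rays(n,uv):
    f,cx,cy,m=K(n); uv=np.atleast_2d(uv).astype(float); x=uv[:,0]-cx; y=uv[:,1]-cy
    if n=="wrist":
        r=np.hypot(x,y)+1e-9; th=r/f; d=np.c_[x/r*np.sin(th),-y/r*np.sin(th),-np.cos(th)]
    else: d=np.c_[x/f,-y/f,-np.ones(len(x))]
    return d
def onplane(n,uv,z,T=None):
    T=camT(n) if T is None else T; d=rays(n,uv)@T[:3,:3].T; o=T[:3,3]; return o+d*((z-o[2])/d[:,2])[:,None]
def cloud(n,dep,T=None):
    T=camT(n) if T is None else T; h,w=dep.shape; u,v=np.meshgrid(np.arange(w),np.arange(h))
    d=rays(n,np.c_[u.ravel(),v.ravel()]); d=d/(-d[:,2:3])
    return ((d*dep.reshape(-1,1))@T[:3,:3].T+T[:3,3]).reshape(h,w,3)
def grab(n,save=None):
    T=camT(n); im,d=imaging.get_image(n)
    if save: cv2.imwrite(f"pics/{save}.png",im)
    return im,d,T
def mask(im,name):
    hsv=cv2.cvtColor(im,cv2.COLOR_BGR2HSV)
    lo,hi={"orange":((5,150,80),(16,255,255)),"yellow":((19,150,60),(32,255,255)),"blue":((105,120,40),(125,255,255)),
           "teal":((82,100,40),(100,255,255))}[name]
    return cv2.inRange(hsv,lo,hi)
def blobs(m,amin=20):
    n,l,st,c=cv2.connectedComponentsWithStats(m); return [(c[i],st[i],l==i) for i in range(1,n) if st[i,4]>=amin]
E
python3 - <<'E'
from h import *
for n in ("top","side"):
    im=cv2.imread(f"pics/a_{n}.png"); d=np.load(f"pics/a_{n}.npy"); P=cloud(n,d)
    print(n)
    for c in ("orange","yellow","blue","teal"):
        for ce,st,l in blobs(mask(im,c)):
            q=P[l]; print(c,ce.round(1),st[4],"med",np.median(q,0).round(1),"zrange",np.percentile(q[:,2],[5,50,95]).round(1), "rect",[ (np.round(a,1)) for a in cv2.minAreaRect(np.argwhere(l)[:,::-1].astype(np.float32))])
im=cv2.imread("pics/a_top.png"); cv2.imwrite("pics/crop.png",np.hstack([cv2.resize(im[150:280,180:300],None,fx=3.2,fy=4,interpolation=2)[:500,:390],cv2.resize(im[150:280,295:410],None,fx=3.2,fy=4,interpolation=2)[:500,:390]]))
E
```

```text
top
orange [334.7 200.9] 257 med [ 570.  -313.8   78.1] zrange [74.7 78.1 82. ] rect [array([334.8, 200.8]), array([17.7, 17. ]), np.float64(45.0)]
orange [335.7 255.5] 270 med [ 408.2 -315.6   78.6] zrange [74.7 78.6 82.2] rect [array([336. , 255.5]), array([18., 17.]), np.float64(0.0)]
yellow [132.1 220.9] 4016 med [499.7 312.2   5.4] zrange [ 1.1  5.4 14.9] rect [array([131.9, 220.5]), array([48.9, 83.9]), np.float64(1.0)]
yellow [220.9 243.2] 579 med [438.2  26.7  40.2] zrange [28.2 40.2 51.9] rect [array([220.8, 243.4]), array([24.9, 30.2]), np.float64(7.4)]
blue [315.  158.5] 120 med [ 701.7 -258.1   36.7] zrange [13.3 36.7 46.6] rect [array([314.2, 158.2]), array([36.1, 17.2]), np.float64(33.7)]
blue [334.7 230.5] 3207 med [ 484.6 -328.9    6.1] zrange [ 1.8  6.1 16.2] rect [array([334.7, 230. ]), array([83.8, 48. ]), np.float64(85.6)]
blue [196.  240.5] 103 med [445.1  97.5  76.2] zrange [63.2 76.2 80.2] rect [array([196.5, 240.5]), array([ 9., 11.]), np.float64(0.0)]
teal [356.  160.9] 349 med [ 697.3 -381.6   67.5] zrange [21.6 67.5 71.7] rect [array([356., 161.]), array([1
[... 1300 characters left out ...]
ue [218.1 171.2] 318 med [ 723.1 -221.8   27.5] zrange [ 6.7 27.5 45.3] rect [array([219.6, 170.6]), array([19. , 31.8]), np.float64(69.0)]
blue [294.  170.8] 1202 med [ 482.7 -298.1    6.8] zrange [ 3.9  6.8 16.3] rect [array([294.3, 169.1]), array([78.5, 24. ]), np.float64(2.7)]
blue [304.8 236.1] 177 med [442.7 113.1  73.4] zrange [56.3 73.4 78.6] rect [array([304.9, 235.9]), array([13.9, 13.2]), np.float64(8.1)]
teal [269.8 137.5] 229 med [ 578.2 -455.8   54.3] zrange [24.6 54.3 70.2] rect [array([269.5, 137.7]), array([14.9, 17.4]), np.float64(4.8)]
teal [234.6 147.3] 280 med [ 692.1 -364.8   51.7] zrange [ 9.4 51.7 70.7] rect [array([233.5, 148. ]), array([22., 15.]), np.float64(90.0)]
```

View pics/crop.png

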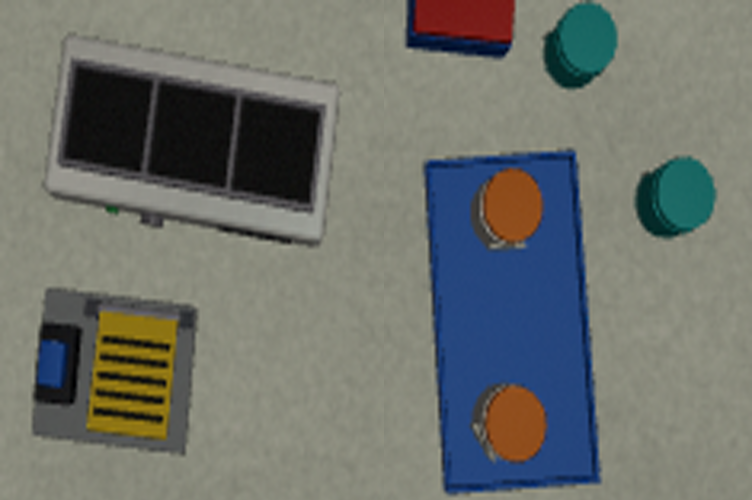

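Run:
```python
from h import *
n="top"; im=cv2.imread(f"pics/a_{n}.png"); d=np.load(f"pics/a_{n}.npy"); P=cloud(n,d)
def rect(q):
    c,s,a=cv2.minAreaRect(q[:,:2].astype(np.float32)); return np.round(c,1),np.round(s,1),round(a,2)
box=np.zeros(im.shape[:2],bool); box[150:220,185:295]=1
wall=box&(P[...,2]>69)&(P[...,2]<90); print("mixer>69",wall.sum(),rect(P[wall]))
top=box&(P[...,2]>50); print("mixer>50",rect(P[top]), np.percentile(P[top][:,2],[5,25,50,75,95]))
dark=box&(im.max(2)<40); 
for ce,st,l in blobs(dark.astype(np.uint8),100): 
    print("dark",ce,st, rect(P[l]), "plane60",onplane(n,[ce],60).round(1),np.median(P[l],0).round(1))
    x=cv2.minAreaRect(np.argwhere(l)[:,::-1].astype(np.float32)); print(onplane(n,cv2.boxPoints(x),60).round(1)[:,:2].tolist())
box[:]=0; box[215:270,185:250]=1
y=(mask(im,"yellow")>0)&box; print("pedal",rect(P[y])); 
q=P[y]
A=np.c_[q[:,:2],np.ones(len(q))]; print("plane",np.linalg.lstsq(A,q[:,2],rcond=None)[0])
b=(mask(im,"blue")>0)&box&(P[...,2]>60); print("plug",rect(P[b]),np.percentile(P[b][:,2],[5,50,95]))
for c in ("blue","yellow"):
    bl=max(blobs(mask(im,c)),key=lambda t:t[1][4])
    print(c,rect(P[bl[2]]))
```

```text
mixer>69 463 (array([618.6, -25.9]), array([244.7,  82.9]), 82.71)
mixer>50 (array([569.4, -19.3]), array([270. , 225.3]), 82.39) [56.68795474 59.35452164 61.25949123 63.42727136 75.25752141]
dark [213.39323843 179.39501779] [200 167  28  26 562] (array([551.3,  20.2]), array([264.6,  96.5]), 22.89) plane60 [[630.2  54.5  60. ]] [629.   54.   61.3]
[[600.4, 95.7], [671.5, 86.9], [660.8, 13.3], [589.8, 22.7]]
dark [239.50177936 183.3683274 ] [226 171  28  26 562] (array([552.4, -28.9]), array([212.7,  83.7]), 2.7) plane60 [[619.7 -25.7  60. ]] [620.1 -26.5  61.2]
[[589.5, 15.5], [660.4, 7.0], [650.5, -67.1], [579.8, -58.0]]
dark [265.68133803 187.26760563] [252 175  28  26 568] (array([545.9, -97.2]), array([ 74.6, 199.3]), 82.52) plane60 [[ 609.5 -105.9   60. ]] [ 609.7 -106.4   61.4]
[[579.2, -64.0], [650.1, -72.9], [640.4, -147.6], [569.7, -138.2]]
pedal (array([434.7,  -4.9]), array([139. ,  89.8]), 85.49)
plane [ -0.20877995  -1.09775757 166.42859324]
plug (array([443.8,  98.3]), array([32.5, 22.9]), 0.79) [67.17434058 76.4591318  80.29154779]
blue (array([ 481., -237.]), array([259.4, 326.7]), 4.29)
yellow (array([510.3, 157.8]), array([258.7, 460.1]), 2.89)
```

Run:
```python
from h import *
n="top"; im=cv2.imread(f"pics/a_{n}.png"); d=np.load(f"pics/a_{n}.npy"); P=cloud(n,d)
def rect(q):
    c,s,a=cv2.minAreaRect(q[:,:2].astype(np.float32)); return np.round(c,1),np.round(s,1),round(a,2),cv2.boxPoints((c,s,a)).round(0).tolist()
box=np.zeros(im.shape[:2],bool); box[215:270,185:250]=1
y=(mask(im,"yellow")>0)&box&(P[...,2]>22)&(P[...,2]<60)&(P[...,1]>-40)&(P[...,1]<80); print("pedal",rect(P[y])); 
q=P[y]; A=np.c_[q[:,:2]-q[:,:2].mean(0),np.ones(len(q))]; print("plane",np.linalg.lstsq(A,q[:,2],rcond=None)[0],q[:,:2].mean(0))
for c in ("blue","yellow"):
    bl=max(blobs(mask(im,c)),key=lambda t:t[1][4])[2]; bl&=(P[...,2]<25)
    r=cv2.minAreaRect(np.argwhere(bl)[:,::-1].astype(np.float32)); print(c,onplane(n,[r[0]],12).round(1),onplane(n,cv2.boxPoints(r),12)[:,:2].round().tolist())
T=tcpT(); print(T.round(3))
```

```text
pedal (array([437.2,  26.8]), array([75.4, 89.8]), 85.49, [[389.0, -7.0], [479.0, -14.0], [485.0, 61.0], [395.0, 68.0]])
plane [-2.58809355e-01  1.65484655e-02  4.02260725e+01] [437.24042663  26.8009215 ]
blue [[ 485.6 -326.2   12. ]] [[610.0, -240.0], [625.0, -393.0], [364.0, -410.0], [350.0, -261.0]]
yellow [[501.4 310.7  12. ]] [[372.0, 380.0], [634.0, 395.0], [635.0, 239.0], [372.0, 229.0]]
[[-3.40000e-01  9.41000e-01 -1.00000e-03  2.12347e+02]
 [ 9.41000e-01  3.40000e-01  1.00000e-03 -5.87495e+02]
 [ 2.00000e-03 -0.00000e+00 -1.00000e+00  3.03090e+02]
 [ 0.00000e+00  0.00000e+00  0.00000e+00  1.00000e+00]]
```

```bash
cat >> h.py <<'E'
def go(x,y,z,yaw=None):
    """print tool-frame shift (m) from the measured pose to a TCP target"""
    T=tcpT(); d=T[:3,:3].T@(np.array([x,y,z])-T[:3,3])/1000
    yw=np.degrees(np.arctan2(T[1,0],T[0,0])); print("tool shift m",d.round(4),"rows>=",int(np.ceil(np.abs(d).max()/.0417)),"yaw",yw.round(2),
     "" if yaw is None else ("twist",np.round(np.radians((yw-yaw+180)%360-180),4)))
E
python3 -m crank '{"delta_pos":[[0,0,0],[0,0,0],[0,0,0],[0,0,0],[0,0,0],[0,0,0],[0,0,0],[0,0,0]],"twist":[-0.12,-0.12,-0.12,-0.12,-0.12,-0.12,-0.12,-0.12]}' 0
python3 -m crank '{"delta_pos":[[0,0,0],[0,0,0]],"twist":[-0.1,-0.033]}'
python3 -c "
from h import *
go(443.8,98.3,250,172.65)"
```

```text
clock: 0.82
position: [212.4, -587.6, 303.4]
ee_rot: [0.129, 0.992, 0.0, -0.0]
contact_force: [0.4, -0.3, -0.5]
gripper_width: 0.2
clock: 0.98
position: [212.4, -587.6, 303.4]
ee_rot: [0.064, 0.998, 0.0, -0.0]
contact_force: [0.2, -0.9, -0.0]
gripper_width: -0.1
tool shift m [-0.1426  0.7097  0.054 ] rows>= 18 yaw 172.71 ('twist', np.float64(0.0011))
```

```bash
python3 -m crank '{"delta_pos":[[-0.008,0.039,0.002],[-0.008,0.039,0.002],[-0.008,0.039,0.002],[-0.008,0.039,0.002],[-0.008,0.039,0.002],[-0.008,0.039,0.002],[-0.008,0.039,0.002],[-0.008,0.039,0.002]],"twist":[0,0,0,0,0,0,0,0]}'
python3 -m crank '{"delta_pos":[[-0.008,0.039,0.002],[-0.008,0.039,0.002],[-0.008,0.039,0.002],[-0.008,0.039,0.002],[-0.008,0.039,0.002],[-0.008,0.039,0.002],[-0.008,0.039,0.002],[-0.008,0.039,0.002]],"twist":[0,0,0,0,0,0,0,0]}'
python3 -c "
from h import *
go(443.8,98.3,250,172.65)
grab('wrist','b_wrist')"
```

```text
clock: 1.65
position: [316.6, -285.0, 287.7]
ee_rot: [0.066, 0.998, 0.0, 0.0]
contact_force: [0.7, -0.3, 0.7]
gripper_width: -0.1
clock: 2.32
position: [420.7, 16.2, 272.0]
ee_rot: [0.065, 0.998, 0.0, 0.0]
contact_force: [-0.1, -0.7, 0.6]
gripper_width: 0.1
tool shift m [-0.0122  0.0844  0.022 ] rows>= 3 yaw 172.53 ('twist', np.float64(-0.0021))
```

View pics/b_wrist.png

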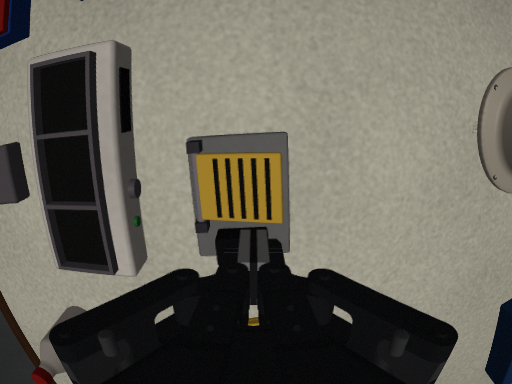

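```bash
python3 -m crank '{"delta_pos":[[-0.006,0.040,0.01],[-0.006,0.040,0.01],[0,0.0045,0.002]],"twist":[0,0,-0.002]}'
python3 -c "
from h import *
im,d,T=grab('wrist','c_wrist')
P=cloud('wrist',d,T)
for ce,st,l in blobs(mask(im,'yellow'),300): print(ce,st,onplane('wrist',[ce],40,T).round(1))
d2=im[:, :].max(2)<45
for ce,st,l in blobs(d2.astype(np.uint8),400): print('dark',ce,st,onplane('wrist',[ce],60,T).round(1))
go(443.8,98.3,250)
"
```

```text
clock: 2.62
position: [445.2, 100.6, 248.7]
ee_rot: [0.062, 0.998, 0.0, 0.0]
contact_force: [-0.1, -0.3, 0.2]
gripper_width: 0.3
[252.8645249 105.1354751] [ 204   63   98   84 5883] [[435.7  28.3  40. ]]
dark [56.78487667 22.00283057] [  29    0   59   52 2473] [[620.  -96.8  60. ]]
dark [ 94.99857448 102.77761939] [  89    0   17  211 1403] [[ 5.83e+02 -3.00e-01  6.00e+01]]
dark [128.05109489  23.78649635] [122   0  13  50 548] [[538.8 -67.7  60. ]]
dark [57.29347319 87.13682984] [  29   43   58   86 4290] [[626.  -27.1  60. ]]
dark [  6.58739596 111.81450654] [  0  79  17  64 841] [[707.9 -21.5  60. ]]
dark [ 63.11885046 167.57428154] [  31  128   64   78 4106] [[636.8  55.3  60. ]]
dark [253.81245722 173.98631075] [ 222  158   64   44 1461] [[442.5  89.2  60. ]]
dark [253.84821059 330.88924803] [   49   230   412   154 38672] [[465.2 272.5  60. ]]
dark [ 17.32317802 358.46654719] [   0  299   52   85 1674] [[912.7 367.6  60. ]]
tool shift m [ 0.0004 -0.0009 -0.0015] rows>= 1 yaw 172.84
```

View pics/c_wrist.png

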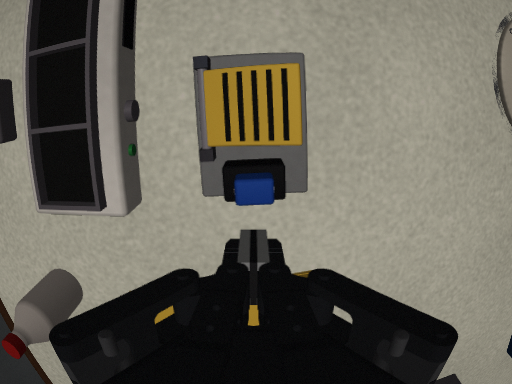

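```bash
python3 -c "
from h import *
im=cv2.imread('pics/c_wrist.png'); hsv=cv2.cvtColor(im,cv2.COLOR_BGR2HSV)
T=camT('wrist')
print(hsv[165:210:4,254])
m=mask(im,'blue'); 
for ce,st,l in blobs(m,100): print(ce,st)
d=imaging.get_image('wrist')[1]
P=cloud('wrist',d,T)
for v in range(160,212,3): print(v,P[v,254].round(1),im[v,254])
print(onplane('wrist',[[235,175],[273,175],[235,188],[273,188]],70,T).round(1))
"
```

```text
[[150  32   8]
 [ 90  17  15]
 [112 208  54]
 [112 200  60]
 [111 204 109]
 [111 201 114]
 [111 207 111]
 [111 204 110]
 [111 204 109]
 [111 209 106]
 [ 24  32 167]
 [ 27  29 160]]
[253.73858921 188.55020747] [ 234  173   41   32 1205]
160 [440.2  83.4  13.5] [7 4 5]
163 [440.3  83.1  31.4] [9 7 8]
166 [440.4  83.4  45.2] [15 15 15]
169 [440.7  85.7  47.5] [15 15 14]
172 [441.   88.4  48.3] [11  9  9]
175 [441.2  89.5  56. ] [56 23 10]
178 [441.2  89.1  69.1] [64 26 10]
181 [441.3  89.8  77. ] [109  48  22]
184 [441.7  92.3  77.3] [113  50  23]
187 [442.   94.5  78.5] [114  51  24]
190 [442.3  97.4  77.6] [110  48  21]
193 [442.6  99.9  78.1] [110  47  22]
196 [443.  102.6  77.8] [109  48  21]
199 [443.3 105.4  77.6] [108  45  20]
202 [443.6 108.   77.7] [105  45  19]
205 [444.  110.8  77.3] [146 163 167]
208 [447.3 140.6   0.6] [144 159 162]
211 [447.7 143.5   2.6] [141 157 161]
[[457.1  84.1  70. ]
 [424.6  88.3  70. ]
 [458.8  95.7  70. ]
 [425.8  99.9  70. ]]
```

```bash
python3 -m crank '{"delta_pos":[[0.002,-0.0015,0.03],[0,0,0.03],[0,0,0.02],[0,0,0.01]],"twist":[0,0,0,0]}'
python3 -m crank '{"delta_pos":[[0,0,0.002],[0,0,0.002],[0,0,0.002],[0,0,0.002],[0,0,0]],"twist":[0,0,0,0,0]}'
```

```text
clock: 3.05
position: [439.9, 93.1, 157.8]
ee_rot: [0.066, 0.998, -0.001, -0.002]
contact_force: [-0.6, -0.2, -0.4]
gripper_width: -0.1
clock: 3.47
position: [441.8, 95.0, 152.4]
ee_rot: [0.065, 0.998, 0.0, 0.0]
contact_force: [0.0, -0.8, 0.1]
gripper_width: -0.1
```

```bash
python3 -m crank '{"delta_pos":[[0,0.004,0],[0,0,0.001],[0,0,0.001],[0,0,0.001],[0,0,0]],"twist":[0,0,0,0,0]}'
python3 -m crank '{"delta_pos":[[0,0,0.001],[0,0,0.001],[0,0,0]],"twist":[0,0,0]}'
```

```text
clock: 3.88
position: [442.3, 99.3, 149.1]
ee_rot: [0.064, 0.998, 0.0, 0.0]
contact_force: [0.1, 1.0, 1.6]
gripper_width: -0.4
clock: 4.13
position: [442.3, 99.3, 147.3]
ee_rot: [0.064, 0.998, 0.0, 0.0]
contact_force: [-1.9, 0.3, 3.9]
gripper_width: -0.0
```

```bash
python3 -m crank '{"delta_pos":[[0,0,0.001],[0,0,0.001],[0,0,0]],"twist":[0,0,0]}'
python3 -m crank '{"delta_pos":[[0,0,0.001],[0,0,0.001],[0,0,0]],"twist":[0,0,0]}'
```

```text
clock: 4.38
position: [442.3, 99.3, 145.2]
ee_rot: [0.064, 0.998, 0.0, 0.0]
contact_force: [-1.3, 0.4, 4.5]
gripper_width: 0.0
clock: 4.63
position: [442.4, 99.3, 144.5]
ee_rot: [0.064, 0.998, -0.0, 0.0]
contact_force: [-4.5, 1.0, 15.8]
gripper_width: -0.4
```

```bash
python3 -m crank '{"delta_pos":[[0,0,0.0008],[0,0,0],[0,0,0]],"twist":[0,0,0]}'
python3 -m crank '{"delta_pos":[[0,0,-0.005],[0,0,-0.02],[0,0,-0.04],[0,0,-0.03],[0,0,0]],"twist":[0,0,0,0,0]}'
python3 -c "
from h import *
im,d,T=grab('wrist','d_wrist'); P=cloud('wrist',d,T)
im,d,T=grab('top','d_top'); P2=cloud('top',d,T)
for P,n in ((P,'w'),(P2,'t')):
  q=P[(abs(P[...,0]-442.5)<14)&(abs(P[...,1]-99.5)<9)&(P[...,2]<100)&(P[...,2]>60)]; print(n,len(q),q.mean(0).round(1))
for ce,st,l in blobs(mask(im,'orange')): print(ce,onplane('top',[ce],74).round(1),np.median(P2[l],0).round(1))
# next: jar A 408,-315 above
go(408,-315,240)
"
```

```text
clock: 4.88
position: [442.4, 99.3, 144.5]
ee_rot: [0.064, 0.998, 0.0, 0.001]
contact_force: [-6.8, 0.5, 21.0]
gripper_width: 0.2
clock: 5.3
position: [444.9, 100.3, 242.8]
ee_rot: [0.064, 0.998, 0.003, 0.006]
contact_force: [0.4, 0.0, 0.1]
gripper_width: 0.0
w 681 [442.4  99.4  73.3]
t 13 [442.5  93.   72.5]
[334.72373541 200.94163424] [[ 570.7 -313.9   74. ]] [ 570.1 -313.6   77.9]
[335.66789668 255.50553506] [[ 408.8 -316.    74. ]] [ 408.1 -315.4   78.4]
tool shift m [-0.0195 -0.4152 -0.0029] rows>= 10 yaw 172.58
```

```bash
python3 -m crank '{"delta_pos":[[-0.002,-0.04,0],[-0.002,-0.04,0],[-0.002,-0.04,0],[-0.002,-0.04,0],[-0.002,-0.04,0],[-0.002,-0.04,0],[-0.002,-0.04,0],[-0.002,-0.04,0]],"twist":[0,0,0,0,0,0,0,0]}' 1
python3 -m crank '{"delta_pos":[[-0.002,-0.04,0],[-0.002,-0.04,0],[0,-0.015,0],[0,0,0]],"twist":[0,0,0,0]}'
python3 -c "
from h import *
im,d,T=grab('wrist','e_wrist'); P=cloud('wrist',d,T)
for ce,st,l in blobs(mask(im,'orange'),100): 
  z=np.percentile(P[l][:,2],80); t=l&(P[...,2]>z-3); p=np.argwhere(t)[:,::-1].astype(np.float32); 
  q=P[t]; c,r=cv2.minEnclosingCircle(q[:,:2].astype(np.float32)); print(ce,st,z,np.round(c,1),r,q.mean(0).round(1))
go(408.4,-316,99)
"
```

```text
clock: 6.07
position: [415.4, -222.0, 235.4]
ee_rot: [0.065, 0.998, 0.0, -0.002]
contact_force: [1.2, -0.2, -0.6]
gripper_width: 85.6
clock: 6.4
position: [407.3, -317.7, 234.6]
ee_rot: [0.067, 0.998, 0.001, -0.002]
contact_force: [0.4, -0.2, 0.3]
gripper_width: 85.5
[250.15917657 199.39489707] [ 217  167   68   65 3449] 79.86643475110402 [ 406.9 -338.9] 50.912071228027344 [ 408.5 -316.1   80.1]
[ 81.06512821 222.64461538] [  58  195   47   55 1950] 79.46201774525301 [ 496.5 -344.7] 108.46765899658203 [ 568.1 -314.    79.6]
tool shift m [-1.700e-03  1.000e-04  1.357e-01] rows>= 4 yaw 172.38
```

View pics/e_wrist.png

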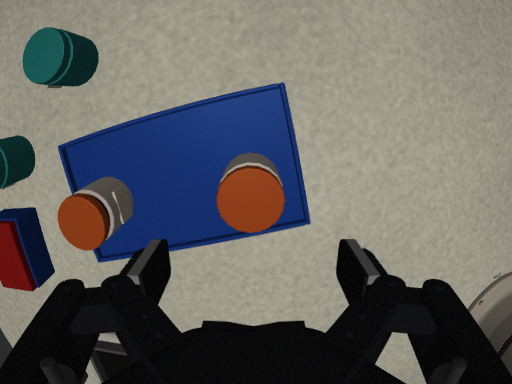

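```bash
python3 -m crank '{"delta_pos":[[-0.0015,0,0.035],[0,0,0.035],[0,0,0.035],[0,0,0.02],[0,0,0.013],[0,0,0]],"twist":[0,0,0,0,0,0]}'
python3 -c "
from h import *
go(408.5,-316.1,96,172.65)
grab('side','f_side')"
```

```text
clock: 6.95
position: [407.9, -313.0, 95.3]
ee_rot: [0.064, 0.998, 0.002, -0.004]
contact_force: [0.0, -0.5, -0.1]
gripper_width: 85.6
tool shift m [-0.001  -0.003  -0.0007] rows>= 1 yaw 172.66 ('twist', np.float64(0.0001))
```

```bash
python3 -m crank '{"delta_pos":[[0,-0.003,0],[0,0,0],[0,0,0],[0,0,0],[0,0,0],[0,0,0],[0,0,0]],"twist":[0,0,0,0,0,0,0]}' 0
python3 -m crank '{"delta_pos":[[0,0,-0.01],[0,0,-0.02],[0,0,-0.03],[0,0,-0.03],[0,0,-0.02],[0,0,0]],"twist":[0,0,0,0,0,0]}'
python3 -c "
from h import *
go(609.6,-105.9,210,172.65)
grab('side','g_side');grab('wrist','g_wrist')"
```

```text
clock: 7.58
position: [410.3, -318.3, 100.6]
ee_rot: [0.064, 0.998, -0.0, 0.001]
contact_force: [-0.4, 1.1, 5.9]
gripper_width: 56.2
clock: 8.08
position: [411.5, -319.1, 214.3]
ee_rot: [0.064, 0.998, -0.002, 0.005]
contact_force: [0.6, -0.9, -2.5]
gripper_width: 56.4
tool shift m [-0.1691  0.2369  0.0052] rows>= 6 yaw 172.65 ('twist', np.float64(-0.0001))
```

View pics/g_side.png

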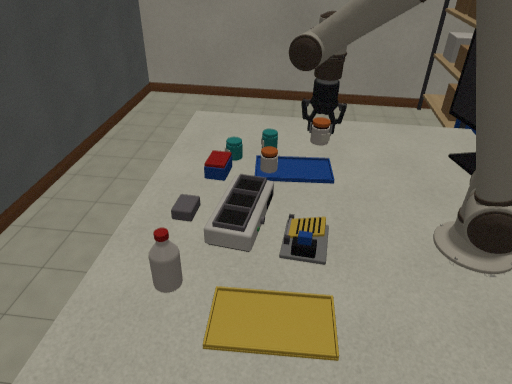

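View pics/g_wrist.png

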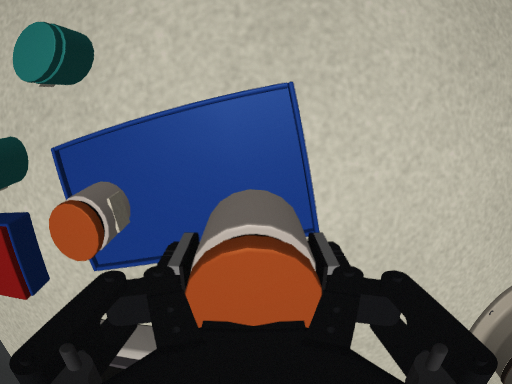

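```bash
python3 -m crank '{"delta_pos":[[-0.028,0.039,0],[-0.028,0.039,0],[-0.028,0.039,0],[-0.028,0.039,0],[-0.028,0.039,0],[-0.028,0.039,0],[0,0,0],[0,0,0]],"twist":[0,0,0,0,0,0,0,0]}'
python3 -m crank '{"delta_pos":[[0,0,0],[0,0,0]],"twist":[0,0]}'
python3 -c "
from h import *
go(609.6,-107.5,156,172.65)
grab('side','h_side')
im,d,T=grab('wrist','h_wrist')"
```

```text
clock: 8.85
position: [580.6, -133.4, 206.3]
ee_rot: [0.063, 0.998, 0.0, -0.002]
contact_force: [-0.7, -0.8, -3.3]
gripper_width: 56.2
clock: 9.02
position: [579.0, -136.1, 207.7]
ee_rot: [0.065, 0.998, 0.0, -0.002]
contact_force: [-0.9, 0.1, -2.3]
gripper_width: 56.3
tool shift m [-0.0268  0.0324  0.0516] rows>= 2 yaw 172.54 ('twist', np.float64(-0.0019))
```

View pics/h_wrist.png

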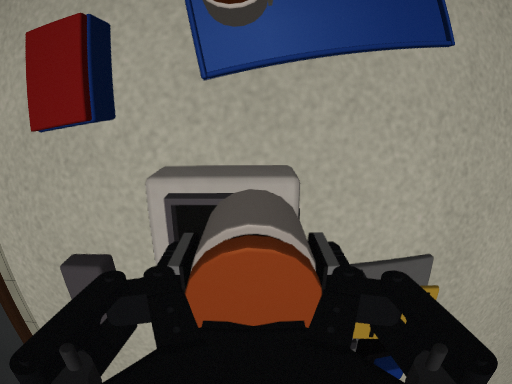

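```bash
python3 -m crank '{"delta_pos":[[-0.0135,0.0165,0],[-0.0135,0.0165,0],[0,0,0],[0,0,0],[0,0,0]],"twist":[0,0,0,0,0]}'
python3 -c "
from h import *
go(609.6,-107.5,156,172.65)
im,d,T=grab('wrist','i_wrist');P=cloud('wrist',d,T)
d2=im.max(2)<25
"
```

```text
clock: 9.53
position: [610.6, -107.0, 208.9]
ee_rot: [0.065, 0.998, 0.0, -0.001]
contact_force: [-0.3, -1.1, -3.1]
gripper_width: 56.4
tool shift m [ 0.0009 -0.0006  0.0529] rows>= 2 yaw 172.55 ('twist', np.float64(-0.0018))
```

View pics/i_wrist.png

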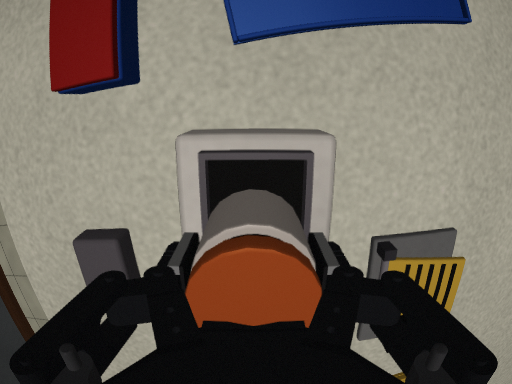

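```bash
python3 -c "
from h import *
p=onplane('wrist',[[199,152],[314,152]],74); print(p.round(1)); m=p.mean(0)[:2]; u=np.array([.128,.992]); print(m+u*42.5)"
python3 -m crank '{"delta_pos":[[0.001,0,0.02],[0,0,0.02],[0,0,0.008],[0,0,0],[0,0,0]],"twist":[0,0,0,0,0]}'
```

```text
[[ 642.5 -151.8   74. ]
 [ 561.6 -141.3   74. ]]
[ 607.49778576 -104.42293188]
clock: 10.0
position: [610.3, -106.7, 161.3]
ee_rot: [0.065, 0.998, -0.0, -0.0]
contact_force: [-0.4, 0.0, -3.0]
gripper_width: 56.0
```

```bash
python3 -m crank '{"delta_pos":[[0.001,0,0.002],[0,0,0.001],[0,0,0.001],[0,0,0],[0,0,0]],"twist":[0,0,0,0,0]}'
python3 -m crank '{"delta_pos":[[0,0,0.001],[0,0,0.001],[0,0,0],[0,0,0]],"twist":[0,0,0,0]}'
```

```text
clock: 10.42
position: [609.6, -106.0, 157.5]
ee_rot: [0.064, 0.998, 0.0, 0.0]
contact_force: [-0.1, 0.2, -2.6]
gripper_width: 56.4
clock: 10.75
position: [609.6, -105.9, 155.7]
ee_rot: [0.064, 0.998, -0.0, 0.0]
contact_force: [-1.6, 0.5, 1.8]
gripper_width: 56.4
```

```bash
python3 -m crank '{"delta_pos":[[0,0,0],[0,0,0],[0,0,0],[0,0,0],[0,0,0]],"twist":[0,0,0,0,0]}' 1
python3 -m crank '{"delta_pos":[[0,0,-0.01],[0,0,-0.03],[0,0,-0.03],[0,0,-0.02],[0,0,0],[0,0,0]],"twist":[0,0,0,0,0,0]}'
python3 -c "
from h import *
im,d,T=grab('wrist','j_wrist'); P=cloud('wrist',d,T)
for ce,st,l in blobs(mask(im,'orange'),100): 
  z=np.percentile(P[l][:,2],50); t=l&(P[...,2]>z-3); q=P[t]; print(ce,st,z,q.mean(0).round(1))
go(609,-105,220)
grab('top','j_top')
"
```

```text
clock: 11.17
position: [609.5, -106.1, 155.1]
ee_rot: [0.064, 0.998, -0.0, 0.0]
contact_force: [0.1, -0.2, -0.1]
gripper_width: 85.2
clock: 11.67
position: [609.9, -106.0, 247.4]
ee_rot: [0.064, 0.998, 0.0, 0.002]
contact_force: [-0.5, 0.6, -0.5]
gripper_width: 85.2
[254.12149918 218.80663097] [ 214  181   82   76 4856] 134.34159340519352 [ 609.3 -104.3  135.2]
tool shift m [0.0003 0.0009 0.0257] rows>= 1 yaw 172.59
```

View pics/j_wrist.png

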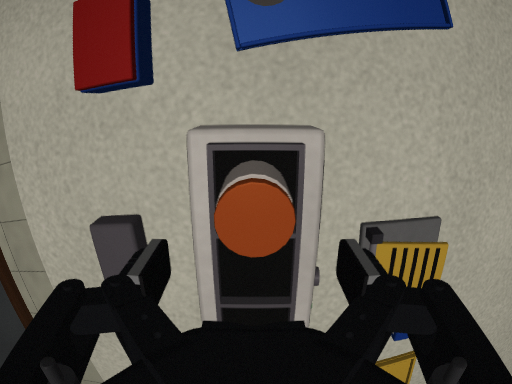

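```bash
python3 -m crank '{"delta_pos":[[0,0.0015,0],[0,0,0],[0,0,0],[0,0,0],[0,0,0.015],[0,0,0.015],[0,0,0.005],[0,0,0]],"twist":[0,0,0,0,0,0,0,0]}' 0
python3 -m crank '{"delta_pos":[[0,0,0.001],[0,0,0.001],[0,0,0.001],[0,0,0.001],[0,0,0.001],[0,0,0]],"twist":[0,0,0,0,0,0]}'
```

```text
clock: 12.43
position: [608.8, -104.6, 208.3]
ee_rot: [0.065, 0.998, -0.0, -0.002]
contact_force: [-0.1, 0.1, 0.4]
gripper_width: 0.2
clock: 12.93
position: [609.8, -104.6, 205.6]
ee_rot: [0.064, 0.998, -0.0, 0.0]
contact_force: [-0.9, -0.1, 1.4]
gripper_width: 0.2
```

```bash
python3 -m crank '{"delta_pos":[[0,0,0.001],[0,0,0.001],[0,0,0.001],[0,0,0]],"twist":[0,0,0,0]}'
python3 -m crank '{"delta_pos":[[0,0,0.001],[0,0,0.001],[0,0,0]],"twist":[0,0,0]}'
python3 -m crank '{"delta_pos":[[0,0,0.001],[0,0,0]],"twist":[0,0]}'
```

```text
clock: 13.27
position: [609.9, -104.5, 203.3]
ee_rot: [0.064, 0.998, -0.0, 0.001]
contact_force: [-1.2, 1.2, 4.8]
gripper_width: 0.2
clock: 13.52
position: [609.9, -104.5, 201.3]
ee_rot: [0.064, 0.998, -0.0, 0.001]
contact_force: [-2.0, 0.5, 4.9]
gripper_width: 0.2
clock: 13.68
position: [609.9, -104.5, 200.7]
ee_rot: [0.064, 0.998, -0.0, 0.001]
contact_force: [-2.8, 0.3, 7.5]
gripper_width: -0.3
```

```bash
python3 -m crank '{"delta_pos":[[0,0,0.001],[0,0,0.001],[0,0,0]],"twist":[0,0,0]}'
```

```text
clock: 13.93
position: [610.0, -104.6, 200.6]
ee_rot: [0.064, 0.998, -0.0, 0.001]
contact_force: [-4.3, 1.8, 14.5]
gripper_width: 0.2
```

```bash
python3 -m crank '{"delta_pos":[[0,0,0.0005],[0,0,-0.01],[0,0,-0.03],[0,0,0],[0,0,0],[0,0,0]],"twist":[0,0,0,0,0,0]}' -
python3 -c "
from h import *
im,d,T=grab('top','k_top'); P=cloud('top',d,T)
for ce,st,l in blobs(mask(im,'orange')): print(ce,st[4],np.median(P[l],0).round(1))
go(569.8,-314.3,240,172.65)
"
```

```text
clock: 14.43
position: [609.4, -104.5, 236.3]
ee_rot: [0.065, 0.998, 0.0, -0.0]
contact_force: [-0.1, 0.7, 0.0]
gripper_width: 0.1
[334.72373541 200.94163424] 257 [ 570.3 -313.9   77.9]
tool shift m [ 0.0119 -0.2131 -0.0043] rows>= 6 yaw 172.59 ('twist', np.float64(-0.0011))
```

```bash
python3 -m crank '{"delta_pos":[[0.002,-0.0355,0],[0.002,-0.0355,0],[0.002,-0.0355,0],[0.002,-0.0355,0],[0.002,-0.0355,0],[0.002,-0.0355,0],[0,0,0],[0,0,0]],"twist":[0,0,0,0,0,0,0,0]}' 1
python3 -c "
from h import *
im,d,T=grab('wrist','l_wrist'); P=cloud('wrist',d,T)
for ce,st,l in blobs(mask(im,'orange'),100): 
  z=np.percentile(P[l][:,2],50); t=l&(P[...,2]>z-3); q=P[t]; print(ce,st,z,q.mean(0).round(1)); go(q[:,0].mean(),q[:,1].mean(),100,172.65)
"
```

```text
clock: 15.15
position: [569.2, -315.9, 234.8]
ee_rot: [0.066, 0.998, 0.0, -0.001]
contact_force: [0.1, -0.8, -0.2]
gripper_width: 85.6
[250.37425064 198.60291179] [ 217  166   68   66 3503] 79.01496678158244 [ 570.4 -314.6   80.4]
tool shift m [-0.0011  0.      0.1351] rows>= 4 yaw 172.51 ('twist', np.float64(-0.0025))
```

View pics/l_wrist.png

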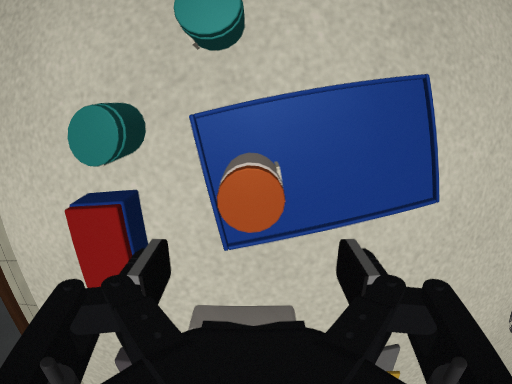

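```bash
python3 -m crank '{"delta_pos":[[-0.001,0,0.035],[0,0,0.035],[0,0,0.035],[0,0,0.02],[0,0,0.01],[0,0,0],[0,0,0]],"twist":[0,0,0,0,0,0,0]}'
python3 -c "
from h import *
go(570.4,-314.6,100,172.65)"
```

```text
clock: 15.78
position: [572.2, -313.7, 102.0]
ee_rot: [0.064, 0.998, -0.0, 0.0]
contact_force: [0.7, -0.1, -0.3]
gripper_width: 85.1
tool shift m [ 0.0016 -0.0011  0.002 ] rows>= 1 yaw 172.71 ('twist', np.float64(0.0011))
```

```bash
python3 -m crank '{"delta_pos":[[0.0015,-0.001,0.003],[0,0,0],[0,0,0],[0,0,0],[0,0,0],[0,0,0],[0,0,0]],"twist":[0,0,0,0,0,0,0]}' 0
python3 -m crank '{"delta_pos":[[0,0,-0.01],[0,0,-0.02],[0,0,-0.03],[0,0,-0.03],[0,0,-0.02],[0,0,0],[0,0,0]],"twist":[0,0,0,0,0,0,0]}'
python3 -c "
from h import *
go(619.5,-26,210,172.65)
grab('wrist','m_wrist')"
```

```text
clock: 16.37
position: [570.7, -315.4, 100.6]
ee_rot: [0.064, 0.998, -0.001, 0.002]
contact_force: [0.2, 1.0, 6.1]
gripper_width: 56.3
clock: 16.95
position: [569.5, -315.0, 209.5]
ee_rot: [0.065, 0.998, 0.0, 0.001]
contact_force: [-0.7, -0.1, -3.0]
gripper_width: 56.4
tool shift m [-0.0122  0.2931 -0.0003] rows>= 8 yaw 172.57 ('twist', np.float64(-0.0014))
```

View pics/m_wrist.png

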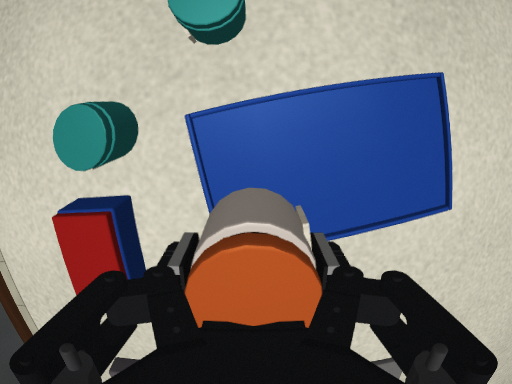

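```bash
python3 -m crank '{"delta_pos":[[0,0,-0.025],[0,0,-0.025],[-0.001,0.04,0],[-0.001,0.04,0],[-0.001,0.04,0],[-0.001,0.04,0],[-0.001,0.04,0],[-0.001,0.04,0]],"twist":[0,0,0,0,0,0,0,0]}'
python3 -m crank '{"delta_pos":[[-0.001,0.04,0],[-0.001,0.04,0],[-0.001,0.04,0],[0,0,0],[0,0,0],[0,0,0]],"twist":[0,0,0,0,0,0]}'
python3 -c "
from h import *
go(629.2,54.5,210,172.65)"
```

```text
clock: 17.67
position: [605.3, -76.1, 255.9]
ee_rot: [0.065, 0.998, -0.0, -0.003]
contact_force: [-0.2, 0.1, -3.0]
gripper_width: 56.5
clock: 18.17
position: [624.0, 40.7, 256.3]
ee_rot: [0.064, 0.998, -0.001, -0.002]
contact_force: [-0.5, -1.0, -2.9]
gripper_width: 56.7
tool shift m [-0.0036  0.0144  0.0463] rows>= 2 yaw 172.63 ('twist', np.float64(-0.0003))
```

```bash
python3 -m crank '{"delta_pos":[[-0.0035,0.0145,0],[0,0,0.035],[0,0,0.03],[0,0,0.02],[0,0,0.007],[0,0,0],[0,0,0],[0,0,0]],"twist":[0,0,0,0,0,0,0,0]}'
python3 -c "
from h import *
go(629.2,54.5,155.7,172.65)
im,d,T=grab('wrist','n_wrist')"
```

```text
clock: 18.83
position: [631.5, 54.4, 168.5]
ee_rot: [0.065, 0.998, 0.0, 0.002]
contact_force: [-0.2, 0.7, -2.0]
gripper_width: 56.4
tool shift m [ 0.0023 -0.0002  0.0128] rows>= 1 yaw 172.59 ('twist', np.float64(-0.001))
```

View pics/n_wrist.png

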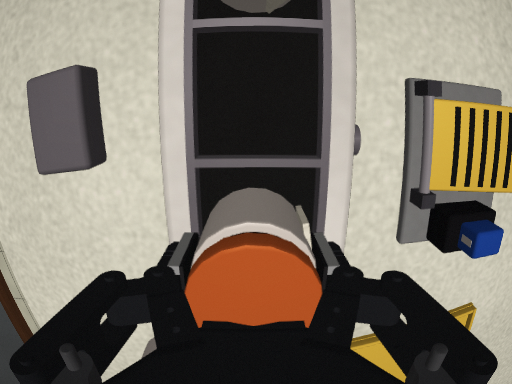

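```bash
python3 -c "
from h import *
p=onplane('wrist',[[257,162]],74); print(p.round(1), p[0,:2]+40*np.array([.128,.992]))"
python3 -m crank '{"delta_pos":[[0.002,0,0.004],[0,0,0.004],[0,0,0.002],[0,0,0.001],[0,0,0],[0,0,0]],"twist":[0,0,0,0,0,0]}'
python3 -m crank '{"delta_pos":[[0,0,0.001],[0,0,0.001],[0,0,0],[0,0,0]],"twist":[0,0,0,0]}'
```

```text
[[623.7  14.9  74. ]] [628.85600826  54.61626501]
clock: 19.38
position: [628.3, 55.0, 155.7]
ee_rot: [0.064, 0.998, 0.0, 0.0]
contact_force: [-0.6, 0.8, -1.0]
gripper_width: 56.4
clock: 19.72
position: [628.3, 55.0, 155.6]
ee_rot: [0.064, 0.998, -0.0, 0.0]
contact_force: [-4.8, 0.9, 7.2]
gripper_width: 56.4
```

Seated; release, raise, shut and press the lid.

```bash
python3 -m crank '{"delta_pos":[[0,0,-0.001],[0,0,0],[0,0,0],[0,0,0],[0,0,0]],"twist":[0,0,0,0,0]}' 1
python3 -m crank '{"delta_pos":[[0,0,-0.01],[0,0,-0.03],[0,0,-0.03],[0,0,-0.02],[0,0,0],[0,0,0]],"twist":[0,0,0,0,0,0]}'
python3 -c "
from h import *
im,d,T=grab('wrist','o_wrist'); P=cloud('wrist',d,T)
for ce,st,l in blobs(mask(im,'orange'),100): 
  z=np.percentile(P[l][:,2],50); t=l&(P[...,2]>z-3); q=P[t]; print(ce,st,z,q.mean(0).round(1)); go(q[:,0].mean(),q[:,1].mean(),209)
"
```

```text
clock: 20.13
position: [628.4, 54.8, 154.4]
ee_rot: [0.064, 0.998, -0.0, -0.0]
contact_force: [0.2, -1.4, -0.0]
gripper_width: 85.6
clock: 20.63
position: [628.8, 55.0, 246.8]
ee_rot: [0.064, 0.998, 0.001, 0.002]
contact_force: [-0.1, 0.4, -0.9]
gripper_width: 85.4
[250.94512195   6.13170732] [216   0  71  16 820] 129.11988593051316 [612.2 -81.7 129.6]
tool shift m [-0.0018 -0.1375  0.036 ] rows>= 4 yaw 172.59 
[254.30389402 216.51906865] [ 214  177   82   79 4982] 133.9689961306624 [627.8  55.6 134.5]
tool shift m [0.0004 0.0007 0.0361] rows>= 1 yaw 172.59
```

View pics/o_wrist.png

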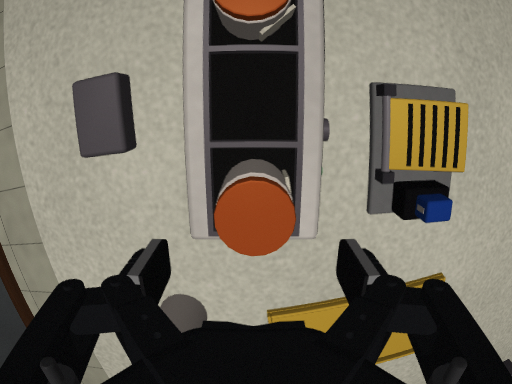

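```bash
python3 -m crank '{"delta_pos":[[0,0.0007,0],[0,0,0],[0,0,0],[0,0,0],[0,0,0.015],[0,0,0.015],[0,0,0.006],[0,0,0]],"twist":[0,0,0,0,0,0,0,0]}' 0
python3 -m crank '{"delta_pos":[[0,0,0.001],[0,0,0.001],[0,0,0.001],[0,0,0.001],[0,0,0.001],[0,0,0.001],[0,0,0.001],[0,0,0]],"twist":[0,0,0,0,0,0,0,0]}'
python3 -m crank '{"delta_pos":[[0,0,0.001],[0,0,0]],"twist":[0,0]}'
```

```text
clock: 21.35
position: [627.7, 55.3, 206.6]
ee_rot: [0.065, 0.998, -0.001, -0.002]
contact_force: [0.4, -0.4, 0.2]
gripper_width: -0.2
clock: 22.02
position: [628.6, 55.7, 203.1]
ee_rot: [0.064, 0.998, 0.0, 0.001]
contact_force: [-2.0, 0.1, 4.9]
gripper_width: -0.3
clock: 22.18
position: [628.7, 55.6, 202.2]
ee_rot: [0.064, 0.998, 0.0, 0.001]
contact_force: [-1.6, 0.2, 5.6]
gripper_width: 0.5
```

```bash
python3 -m crank '{"delta_pos":[[0,0,0.001],[0,0,0.001],[0,0,0.001],[0,0,0.001],[0,0,0]],"twist":[0,0,0,0,0]}'
```

```text
clock: 22.6
position: [628.7, 55.6, 200.6]
ee_rot: [0.064, 0.998, -0.0, 0.001]
contact_force: [-5.1, 0.8, 14.2]
gripper_width: -0.1
```

```bash
python3 -m crank '{"delta_pos":[[0,0,-0.01],[0,0,-0.03],[0,0,0],[0,0,0]],"twist":[0,0,0,0]}' -
python3 -c "
from h import *
go(416.5,29,150,172.65)
im,d,T=grab('top','p_top'); P=cloud('top',d,T)
for ce,st,l in blobs(mask(im,'orange')): print(ce,st[4],np.median(P[l],0).round(1))
"
```

```text
clock: 22.93
position: [629.3, 55.8, 238.9]
ee_rot: [0.064, 0.998, 0.001, 0.002]
contact_force: [-1.0, -0.1, -1.2]
gripper_width: 0.1
tool shift m [ 0.208  -0.0541  0.0878] rows>= 5 yaw 172.62 ('twist', np.float64(-0.0006))
[214.90816327 179.45918367] 98 [618.8  42.2 128.2]
[265.45614035 184.10175439] 285 [ 609.2 -102.4  128.2]
```

```bash
python3 -m crank '{"delta_pos":[[0.035,-0.009,0],[0.035,-0.009,0],[0.035,-0.009,0],[0.035,-0.009,0],[0.035,-0.009,0.01],[0.033,-0.009,0.02],[0,0,0],[0,0,0]],"twist":[0,0,0,0,0,0,0,0]}'
python3 -c "
from h import *
go(416.5,29,125,172.65)
im,d,T=grab('top','q_top'); P=cloud('top',d,T)
for ce,st,l in blobs(mask(im,'orange')): print(ce,st[4],np.median(P[l],0).round(1))
im,d,T=grab('wrist','q_wrist')
for ce,st,l in blobs(mask(im,'yellow'),300): print(ce,st,onplane('wrist',[ce],40,T).round(1))
"
```

```text
clock: 23.65
position: [411.5, 27.4, 204.7]
ee_rot: [0.064, 0.998, -0.001, -0.003]
contact_force: [1.5, -0.3, 1.3]
gripper_width: 0.0
tool shift m [-0.0051  0.0025  0.0796] rows>= 2 yaw 172.63 ('twist', np.float64(-0.0004))
[210.31818182 176.68181818] 286 [626.9  56.4 127.9]
[265.47887324 184.07746479] 284 [ 609.5 -103.5  128.2]
[227.50965309 192.1571644 ] [ 172  151  109   90 6630] [[434.6  24.4  40. ]]
```

View pics/q_top.png

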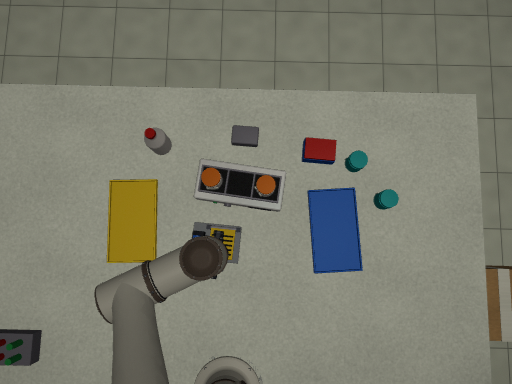

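View pics/q_wrist.png

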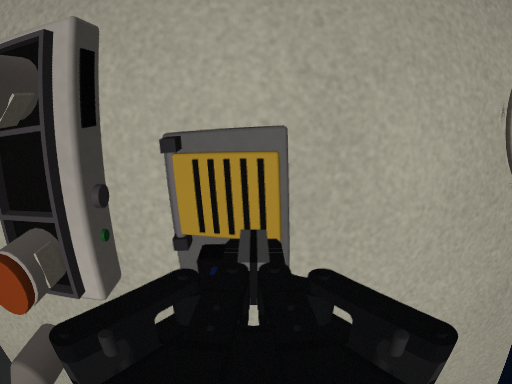

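```bash
python3 -m crank '{"delta_pos":[[-0.005,0.001,0.02],[0,0,0.03],[0,0,0.02],[0,0,0],[0,0,0],[0,0,0]],"twist":[0,0,0,0,0,0]}'
python3 -c "
from h import *
go(416.5,28,119,172.65)"
```

```text
clock: 24.25
position: [421.9, 29.7, 137.6]
ee_rot: [0.064, 0.998, 0.0, 0.001]
contact_force: [-0.8, -0.7, 0.4]
gripper_width: 0.1
tool shift m [ 0.0052 -0.0024  0.0186] rows>= 1 yaw 172.63 ('twist', np.float64(-0.0004))
```

```bash
python3 -m crank '{"delta_pos":[[0.005,-0.002,0],[0,0,0.007],[0,0,0.007],[0,0,0.003],[0,0,0],[0,0,0]],"twist":[0,0,0,0,0,0]}'
python3 -c "
from h import *
go(416.5,28,100.6,172.65)"
```

```text
clock: 24.75
position: [415.0, 27.8, 119.7]
ee_rot: [0.064, 0.998, -0.0, -0.0]
contact_force: [-1.8, 0.8, 4.9]
gripper_width: 0.5
tool shift m [-0.0015  0.0004  0.0191] rows>= 1 yaw 172.63 ('twist', np.float64(-0.0004))
```

```bash
python3 -m crank '{"delta_pos":[[0,0,0.003],[0,0,0.003],[0,0,0.003],[0,0,0.003],[0,0,0.002],[0,0,0.001],[0,0,0]],"twist":[0,0,0,0,0,0,0]}'
python3 -m crank '{"delta_pos":[[0,0,0.001],[0,0,0.001],[0,0,0.001],[0,0,0]],"twist":[0,0,0,0]}'
```

```text
clock: 25.33
position: [414.2, 27.7, 104.8]
ee_rot: [0.065, 0.998, -0.0, -0.001]
contact_force: [-4.4, 1.9, 9.2]
gripper_width: 0.0
clock: 25.67
position: [413.9, 27.7, 101.9]
ee_rot: [0.065, 0.998, -0.0, -0.001]
contact_force: [-5.5, 2.6, 9.9]
gripper_width: 0.4
```

```bash
python3 -m crank '{"delta_pos":[[0,0,0.001],[0,0,0.001],[0,0,0.001],[0,0,0]],"twist":[0,0,0,0]}'
python3 -m crank '{"delta_pos":[[0,0,0.001],[0,0,0.0005],[0,0,0]],"twist":[0,0,0]}'
```

```text
clock: 26.0
position: [414.0, 27.7, 100.3]
ee_rot: [0.064, 0.998, -0.001, -0.001]
contact_force: [-10.3, 3.4, 25.8]
gripper_width: 0.1
clock: 26.25
position: [414.0, 27.7, 100.0]
ee_rot: [0.064, 0.998, -0.001, -0.001]
contact_force: [-13.9, 3.9, 39.5]
gripper_width: -0.0
```

```bash
python3 -m crank '{"delta_pos":[[0,0,-0.001],[0,0,0],[0,0,0],[0,0,0],[0,0,0],[0,0,0],[0,0,0],[0,0,0]],"twist":[0,0,0,0,0,0,0,0]}'
python3 -m crank '{"delta_pos":[[0,0,0],[0,0,0],[0,0,0],[0,0,0],[0,0,0],[0,0,0],[0,0,0],[0,0,0]],"twist":[0,0,0,0,0,0,0,0]}'
python3 -m crank '{"delta_pos":[[0,0,0],[0,0,0],[0,0,0],[0,0,0]],"twist":[0,0,0,0]}'
```

```text
clock: 26.92
position: [414.0, 27.6, 100.2]
ee_rot: [0.064, 0.998, -0.001, -0.001]
contact_force: [-10.8, 3.6, 28.7]
gripper_width: 0.4
clock: 27.58
position: [414.0, 27.6, 100.2]
ee_rot: [0.064, 0.998, -0.001, -0.001]
contact_force: [-11.9, 3.9, 28.9]
gripper_width: -0.2
clock: 27.92
position: [414.0, 27.6, 100.2]
ee_rot: [0.064, 0.998, -0.001, -0.001]
contact_force: [-10.9, 3.9, 28.8]
gripper_width: -0.1
```

Held on the stop for about 2.1 s; let go and rise.

```bash
python3 -m crank '{"delta_pos":[[0,0,-0.015],[0,0,-0.03],[0,0,-0.04],[0,0,-0.04],[0,0,-0.03],[0,0,0],[0,0,0]],"twist":[0,0,0,0,0,0,0]}'
python3 -c "
from h import *
im,d,T=grab('wrist','r_wrist'); P=cloud('wrist',d,T)
yl=(mask(im,'yellow')>0)
q=P[yl&(abs(P[...,0]-417)<12)&(abs(P[...,1]-28)<30)]; print('pedal z',len(q),q[:,2].mean())
q=P[(abs(P[...,0]-442.5)<14)&(abs(P[...,1]-99.5)<9)&(P[...,2]<100)&(P[...,2]>60)]; print('plug',len(q),q.mean(0).round(1))
im,d,T=grab('top','r_top'); P=cloud('top',d,T)
for ce,st,l in blobs(mask(im,'orange')): print(ce,st[4],np.median(P[l],0).round(1))
go(627.5,55.8,240,172.65)
"
```

```text
clock: 28.5
position: [415.6, 28.1, 254.9]
ee_rot: [0.064, 0.998, 0.001, 0.002]
contact_force: [-0.4, -0.5, -1.3]
gripper_width: -0.1
pedal z 972 46.94579507652167
plug 11 [455.4  93.7  73.2]
[210.33797909 176.65505226] 287 [627.1  56.2 128. ]
[265.50530035 184.0565371 ] 283 [ 609.3 -104.5  128.1]
tool shift m [-0.2077  0.0555  0.012 ] rows>= 5 yaw 172.59 ('twist', np.float64(-0.0011))
```

```bash
python3 -m crank '{"delta_pos":[[-0.037,0.01,0],[-0.037,0.01,0],[-0.037,0.01,0],[-0.037,0.01,0],[-0.037,0.01,0],[-0.022,0.005,0.007],[0,0,0],[0,0,0]],"twist":[0,0,0,0,0,0,0,0]}' 1
python3 -c "
from h import *
im,d,T=grab('wrist','s_wrist'); P=cloud('wrist',d,T)
for ce,st,l in blobs(mask(im,'orange'),1000): 
  z=np.percentile(P[l][:,2],50); t=l&(P[...,2]>z-3); q=P[t]; print(ce,st,z,q.mean(0).round(1)); go(q[:,0].mean(),q[:,1].mean(),155.6,172.65)
"
```

```text
clock: 29.27
position: [627.2, 55.5, 241.9]
ee_rot: [0.065, 0.998, -0.001, -0.003]
contact_force: [-0.0, -0.7, 0.1]
gripper_width: 85.2
[250.17824351 216.9237525 ] [ 210  177   82   80 5010] 129.28267477567766 [627.8  55.5 130.1]
tool shift m [-0.0016  0.0004  0.0875] rows>= 3 yaw 172.58 ('twist', np.float64(-0.0012))
```

View pics/s_wrist.png

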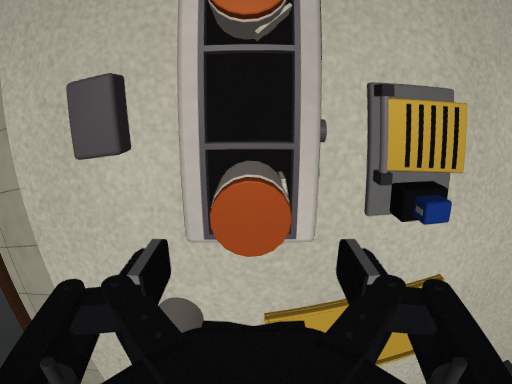

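```bash
python3 -m crank '{"delta_pos":[[-0.001,0,0.035],[0,0,0.03],[0,0,0.015],[0,0,0.005],[0,0,0],[0,0,0],[0,0,0]],"twist":[0,0,0,0,0,0,0]}'
python3 -c "
from h import *
go(627.8,55.5,155.6,172.65)"
```

```text
clock: 29.9
position: [629.0, 55.8, 163.1]
ee_rot: [0.064, 0.998, 0.0, 0.002]
contact_force: [-0.7, 0.4, -0.5]
gripper_width: 85.5
tool shift m [ 0.0012 -0.0005  0.0074] rows>= 1 yaw 172.64 ('twist', np.float64(-0.0002))
```

```bash
python3 -m crank '{"delta_pos":[[0.001,-0.0005,0.007],[0,0,0],[0,0,0]],"twist":[0,0,0]}'
python3 -m crank '{"delta_pos":[[0,0,0],[0,0,0],[0,0,0],[0,0,0],[0,0,0],[0,0,0],[0,0,0]],"twist":[0,0,0,0,0,0,0]}' 0
python3 -m crank '{"delta_pos":[[0,0,-0.01],[0,0,-0.02],[0,0,-0.03],[0,0,-0.03],[0,0,0],[0,0,0]],"twist":[0,0,0,0,0,0]}'
python3 -c "
from h import *
go(560,311,220,172.65)"
```

```text
clock: 30.15
position: [627.1, 55.2, 154.3]
ee_rot: [0.064, 0.998, 0.0, 0.0]
contact_force: [0.1, -0.2, -0.3]
gripper_width: 85.5
clock: 30.73
position: [627.8, 55.3, 154.9]
ee_rot: [0.064, 0.998, 0.0, 0.001]
contact_force: [0.2, 0.3, 4.8]
gripper_width: 56.3
clock: 31.23
position: [627.3, 55.3, 245.5]
ee_rot: [0.065, 0.998, 0.001, 0.001]
contact_force: [0.1, 0.4, -3.6]
gripper_width: 56.5
tool shift m [0.0999 0.2448 0.0258] rows>= 6 yaw 172.58 ('twist', np.float64(-0.0012))
```

```bash
python3 -m crank '{"delta_pos":[[0.0143,0.035,0],[0.0143,0.035,0],[0.0143,0.035,0],[0.0143,0.035,0],[0.0143,0.035,0],[0.0143,0.035,0.01],[0.0143,0.035,0.01],[0,0,0]],"twist":[0,0,0,0,0,0,0,0]}'
python3 -m crank '{"delta_pos":[[0,0,0.03],[0,0,0.03],[0,0,0.02],[0,0,0],[0,0,0],[0,0,0]],"twist":[0,0,0,0,0,0]}'
python3 -c "
from h import *
go(560,311,99.9,172.65)
grab('wrist','t_wrist')"
```

```text
clock: 31.9
position: [556.0, 315.8, 219.0]
ee_rot: [0.062, 0.998, -0.002, -0.003]
contact_force: [0.2, -1.0, -3.8]
gripper_width: 56.7
clock: 32.4
position: [560.0, 311.2, 144.5]
ee_rot: [0.064, 0.998, -0.0, 0.0]
contact_force: [0.0, -0.6, -1.7]
gripper_width: 56.4
tool shift m [ 0.     -0.0001  0.0446] rows>= 2 yaw 172.62 ('twist', np.float64(-0.0005))
```

View pics/t_wrist.png

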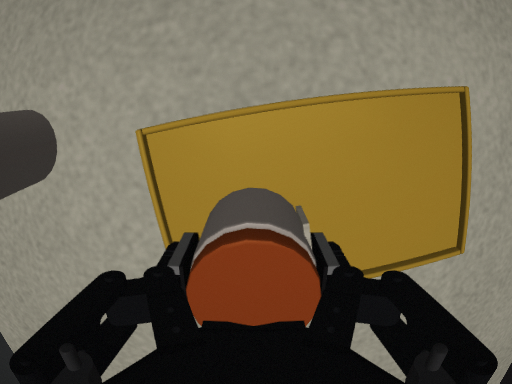

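```bash
python3 -m crank '{"delta_pos":[[0,0,0.02],[0,0,0.015],[0,0,0.006],[0,0,0.001],[0,0,0.001],[0,0,0],[0,0,0]],"twist":[0,0,0,0,0,0,0]}'
python3 -m crank '{"delta_pos":[[0,0,0.001],[0,0,0.001],[0,0,0],[0,0,0]],"twist":[0,0,0,0]}'
```

```text
clock: 33.03
position: [560.2, 311.5, 102.4]
ee_rot: [0.064, 0.998, 0.001, 0.001]
contact_force: [0.6, -0.8, -2.3]
gripper_width: 56.7
clock: 33.37
position: [559.9, 311.3, 99.9]
ee_rot: [0.064, 0.998, 0.0, 0.001]
contact_force: [-0.0, -0.4, 0.8]
gripper_width: 56.7
```

Contact; release and rise, then check.

```bash
python3 -m crank '{"delta_pos":[[0,0,0],[0,0,0],[0,0,0],[0,0,0],[0,0,0]],"twist":[0,0,0,0,0]}' 1
python3 -m crank '{"delta_pos":[[0,0,-0.01],[0,0,-0.03],[0,0,-0.04],[0,0,-0.04],[0,0,-0.03],[0,0,0],[0,0,0]],"twist":[0,0,0,0,0,0,0]}'
python3 -c "
from h import *
im,d,T=grab('wrist','u_wrist'); P=cloud('wrist',d,T)
for ce,st,l in blobs(mask(im,'orange'),1000): 
  z=np.percentile(P[l][:,2],50); t=l&(P[...,2]>z-3); q=P[t]; print(ce,st,z,q.mean(0).round(1))
im,d,T=grab('top','u_top'); P=cloud('top',d,T)
for ce,st,l in blobs(mask(im,'orange')): print(ce,st[4],np.median(P[l],0).round(1))
go(609.3,-104.3,260,172.65)
"
```

```text
clock: 33.78
position: [559.6, 311.1, 99.2]
ee_rot: [0.064, 0.998, 0.0, 0.0]
contact_force: [-0.1, 0.9, 0.1]
gripper_width: 85.2
clock: 34.37
position: [560.2, 311.5, 252.8]
ee_rot: [0.064, 0.998, 0.002, 0.002]
contact_force: [-1.1, 0.2, -1.1]
gripper_width: 85.7
[254.2848857  189.86796315] [ 223  160   63   61 2931] 74.30658308431373 [559.4 312.8  74.9]
[265.50530035 184.0565371 ] 283 [ 609.3 -104.4  128.2]
[126.75665399 200.32319392] 263 [559.7 310.4  73.2]
tool shift m [-0.1033 -0.4051 -0.0111] rows>= 10 yaw 172.59 ('twist', np.float64(-0.001))
```

View pics/u_wrist.png

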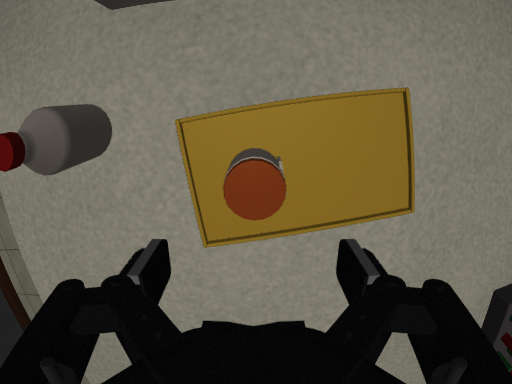

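Jar stands upright inside the yellow tray at pixel (254,190), lid at z≈73 (home). On to the second jar.

```bash
python3 -m crank '{"delta_pos":[[-0.0095,-0.037,0],[-0.0095,-0.037,0],[-0.0095,-0.037,0],[-0.0095,-0.037,0],[-0.0095,-0.037,0],[-0.0095,-0.037,0],[-0.0095,-0.037,0],[-0.0095,-0.037,0]],"twist":[0,0,0,0,0,0,0,0]}' 1
python3 -m crank '{"delta_pos":[[-0.0095,-0.037,0],[-0.0095,-0.037,0],[-0.0085,-0.035,0],[0,0,0],[0,0,0],[0,0,0]],"twist":[0,0,0,0,0,0]}'
python3 -c "
from h import *
im,d,T=grab('wrist','v_wrist'); P=cloud('wrist',d,T)
for ce,st,l in blobs(mask(im,'orange'),1000): 
  z=np.percentile(P[l][:,2],50); t=l&(P[...,2]>z-3); q=P[t]; print(ce,st,z,q.mean(0).round(1)); go(q[:,0].mean(),q[:,1].mean(),155.6,172.65)
"
```

```text
clock: 35.13
position: [596.1, 5.8, 247.4]
ee_rot: [0.064, 0.998, -0.001, -0.002]
contact_force: [0.5, 0.0, -0.3]
gripper_width: 85.1
clock: 35.63
position: [609.6, -104.0, 247.6]
ee_rot: [0.065, 0.998, -0.0, -0.001]
contact_force: [-0.7, 1.3, -0.6]
gripper_width: 85.1
[251.97415634 213.71571978] [ 213  176   80   76 4682] 129.3187936959963 [ 609.3 -104.2  130.1]
tool shift m [ 0.0001 -0.0009  0.0924] rows>= 3 yaw 172.64 ('twist', np.float64(-0.0002))
```

View pics/v_wrist.png

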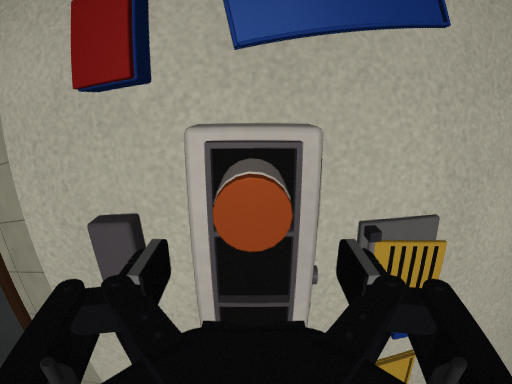

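```bash
python3 -m crank '{"delta_pos":[[0,0,0.035],[0,0,0.03],[0,0,0.015],[0,0,0.01],[0,0,0],[0,0,0],[0,0,0],[0,0,0]],"twist":[0,0,0,0,0,0,0,0]}'
python3 -c "
from h import *
go(609.3,-104.2,155.6,172.65)"
```

```text
clock: 36.35
position: [611.0, -103.6, 160.8]
ee_rot: [0.064, 0.998, 0.0, 0.002]
contact_force: [0.4, -0.3, 1.5]
gripper_width: 85.6
tool shift m [ 0.0016 -0.0008  0.0052] rows>= 1 yaw 172.65 ('twist', np.float64(-0.0001))
```

```bash
python3 -m crank '{"delta_pos":[[0.001,-0.0005,0.005],[0,0,0],[0,0,0]],"twist":[0,0,0]}'
python3 -m crank '{"delta_pos":[[0,0,0],[0,0,0],[0,0,0],[0,0,0],[0,0,0],[0,0,0],[0,0,0]],"twist":[0,0,0,0,0,0,0]}' 0
python3 -m crank '{"delta_pos":[[0,0,-0.01],[0,0,-0.02],[0,0,-0.03],[0,0,-0.03],[0,0,0],[0,0,0]],"twist":[0,0,0,0,0,0]}'
python3 -c "
from h import *
go(440,309,245,172.65)"
```

```text
clock: 36.6
position: [608.9, -104.4, 154.2]
ee_rot: [0.065, 0.998, 0.0, -0.0]
contact_force: [0.5, -0.3, 0.6]
gripper_width: 85.3
clock: 37.18
position: [609.5, -104.3, 154.8]
ee_rot: [0.064, 0.998, -0.0, 0.001]
contact_force: [-0.9, 0.5, 4.9]
gripper_width: 56.4
clock: 37.68
position: [609.2, -104.1, 245.6]
ee_rot: [0.065, 0.998, 0.001, 0.001]
contact_force: [-0.2, -0.7, -3.5]
gripper_width: 56.6
tool shift m [0.2211 0.3878 0.0006] rows>= 10 yaw 172.59 ('twist', np.float64(-0.0011))
```

```bash
python3 -m crank '{"delta_pos":[[0.0184,0.0323,0],[0.0184,0.0323,0],[0.0184,0.0323,0],[0.0184,0.0323,0],[0.0184,0.0323,0],[0.0184,0.0323,0],[0.0184,0.0323,0],[0.0184,0.0323,0]],"twist":[0,0,0,0,0,0,0,0]}'
python3 -m crank '{"delta_pos":[[0.0184,0.0323,0],[0.0184,0.0323,0],[0.0184,0.0323,0],[0.0184,0.0323,0],[0,0,0.03],[0,0,0.03],[0,0,0],[0,0,0]],"twist":[0,0,0,0,0,0,0,0]}'
python3 -c "
from h import *
go(440,309,99.9,172.65)
im,d,T=grab('top','w_top'); P=cloud('top',d,T)
for ce,st,l in blobs(mask(im,'orange')): print(ce,st[4],np.median(P[l],0).round(1))
grab('wrist','w_wrist')"
```

```text
clock: 38.35
position: [494.1, 171.8, 242.1]
ee_rot: [0.065, 0.998, -0.001, -0.002]
contact_force: [0.9, 0.2, -2.7]
gripper_width: 56.6
clock: 39.02
position: [438.7, 307.1, 181.6]
ee_rot: [0.064, 0.998, -0.003, -0.002]
contact_force: [-0.2, 0.4, -1.9]
gripper_width: 56.5
tool shift m [-0.0014  0.0026  0.0817] rows>= 2 yaw 172.61 ('twist', np.float64(-0.0007))
[126.78787879 200.30681818] 264 [559.4 310.8  72.6]
[121.45714286 241.79047619] 105 [435.8 290.7 154.7]
```

View pics/w_wrist.png

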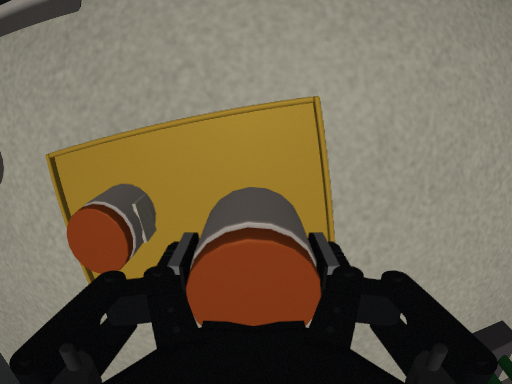

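View pics/w_top.png

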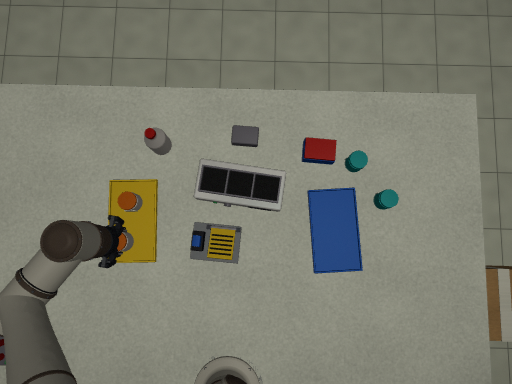

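First jar stands at top pixel (127,200), the carried one over the tray at (121,242). Lower it.

```bash
python3 -m crank '{"delta_pos":[[-0.001,0.002,0.03],[0,0,0.025],[0,0,0.015],[0,0,0.006],[0,0,0.001],[0,0,0],[0,0,0],[0,0,0]],"twist":[0,0,0,0,0,0,0,0]}'
```

```text
clock: 39.78
position: [441.9, 311.1, 108.7]
ee_rot: [0.064, 0.998, 0.001, 0.001]
contact_force: [-0.3, 0.4, -0.6]
gripper_width: 56.4
```

```bash
python3 -m crank '{"delta_pos":[[0,0,0.003],[0,0,0.002],[0,0,0.001],[0,0,0.001],[0,0,0],[0,0,0]],"twist":[0,0,0,0,0,0]}'
python3 -m crank '{"delta_pos":[[0,0,0.001],[0,0,0.001],[0,0,0],[0,0,0]],"twist":[0,0,0,0]}'
```

```text
clock: 40.28
position: [441.2, 310.4, 100.0]
ee_rot: [0.064, 0.998, -0.0, -0.0]
contact_force: [0.2, 0.3, -2.4]
gripper_width: 56.4
clock: 40.62
position: [441.3, 310.5, 99.7]
ee_rot: [0.064, 0.998, 0.0, 0.0]
contact_force: [-2.8, -1.7, 8.0]
gripper_width: 56.6
```

```bash
python3 -m crank '{"delta_pos":[[0,0,-0.001],[0,0,0],[0,0,0],[0,0,0],[0,0,0]],"twist":[0,0,0,0,0]}' 1
python3 -m crank '{"delta_pos":[[0,0,-0.01],[0,0,-0.03],[0,0,-0.04],[0,0,-0.04],[0,0,-0.03],[0,0,0],[0,0,0]],"twist":[0,0,0,0,0,0,0]}'
python3 -m crank '{"delta_pos":[[0,-0.04,0],[0,-0.04,0],[0,-0.04,0],[0,-0.04,0],[0,-0.04,0],[0,0,0],[0,0,0]],"twist":[0,0,0,0,0,0,0]}'
python3 -c "
from h import *
for n in ('wrist','top','side'):
  im,d,T=grab(n,'x_'+n); P=cloud(n,d,T)
  for ce,st,l in blobs(mask(im,'orange')): print(n,ce,st[4],np.median(P[l],0).round(1),np.percentile(P[l][:,2],[25,75]).round(1))
  if n!='side':
    q=P[(abs(P[...,0]-442.5)<14)&(abs(P[...,1]-99.5)<9)&(P[...,2]<100)&(P[...,2]>60)]; print(n,'plug',len(q),q.mean(0).round(1) if len(q) else 0)
"
```

```text
clock: 41.03
position: [441.3, 310.4, 99.0]
ee_rot: [0.064, 0.998, -0.0, 0.0]
contact_force: [0.3, 0.3, -0.2]
gripper_width: 85.5
clock: 41.62
position: [441.6, 310.9, 252.0]
ee_rot: [0.064, 0.998, 0.002, 0.002]
contact_force: [-0.6, 0.2, -1.3]
gripper_width: 85.6
clock: 42.2
position: [414.5, 110.0, 248.3]
ee_rot: [0.066, 0.998, -0.001, -0.001]
contact_force: [0.1, 0.2, -0.4]
gripper_width: 85.4
wrist plug 657 [442.3  99.4  73.2]
top [126.83773585 200.30566038] 265 [559.4 310.4  72.7] [71.3 74.5]
top [124.26470588 245.76960784] 204 [425.7 309.9  73.4] [71.8 75. ]
top plug 54 [442.3  99.5  72.2]
side [244.45833333 297.84659091] 528 [557.2 321.1  73.6] [72.6 74.3]
side [315.14522059 302.83088235] 544 [419.2 314.6  73.5] [72.6 74.2]
```

View pics/x_top.png

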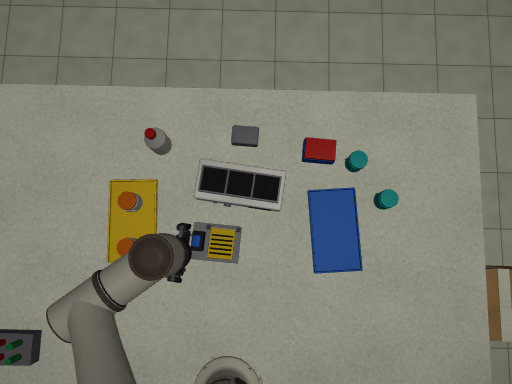

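View pics/x_side.png

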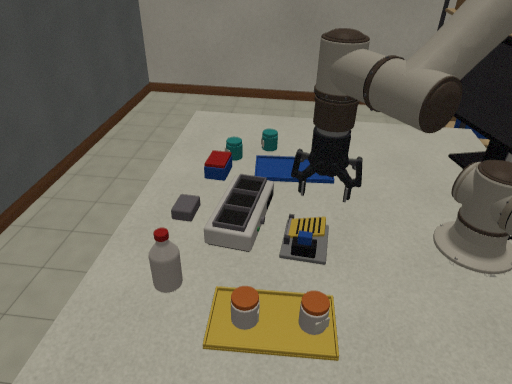

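```bash
python3 -m crank '{"delta_pos":[[0,-0.04,-0.005],[0,-0.04,-0.005],[0,-0.04,-0.005],[0,-0.04,-0.005],[0,-0.04,-0.005],[0,0,0],[0,0,0],[0,0,0]],"twist":[0,0,0,0,0,0,0,0]}'
python3 -c "
from h import *
ims={}
for n in ('top','side'):
  im,d,T=grab(n,'y_'+n); P=cloud(n,d,T); ims[n]=im
  for ce,st,l in blobs(mask(im,'orange')): 
    z=np.median(P[l][:,2]); A=P[l&(P[...,2]>z-4)]; B=np.c_[A[:,:2]-A[:,:2].mean(0),np.ones(len(A))]; print(n,ce,st[4],A.mean(0).round(1),'slope',np.linalg.lstsq(B,A[:,2],rcond=None)[0].round(3))
a=cv2.resize(ims['side'][270:365,195:350],None,fx=4,fy=4,interpolation=2);cv2.imwrite('pics/y_crop.png',a)
t=cv2.resize(ims['top'][170:270,95:170],None,fx=5,fy=5,interpolation=2);cv2.imwrite('pics/y_crop2.png',t)
"
```

```text
clock: 43.02
position: [390.3, -85.7, 273.8]
ee_rot: [0.064, 0.998, 0.0, -0.0]
contact_force: [-0.5, -0.2, -0.4]
gripper_width: 85.3
top [126.83773585 200.30566038] 265 [558.9 310.8  73.4] slope [ 2.0000e-03 -9.0000e-03  7.3404e+01]
top [126.01428571 247.15      ] 280 [419.9 304.4  73.1] slope [-5.0000e-03 -7.0000e-03  7.3146e+01]
side [244.41221374 297.74618321] 524 [557.6 321.1  76.1] slope [-0.14   0.959 76.136]
side [315.19180633 302.73370577] 537 [419.  314.2  76. ] slope [ 0.109  0.953 76.007]
```

View pics/y_crop.png

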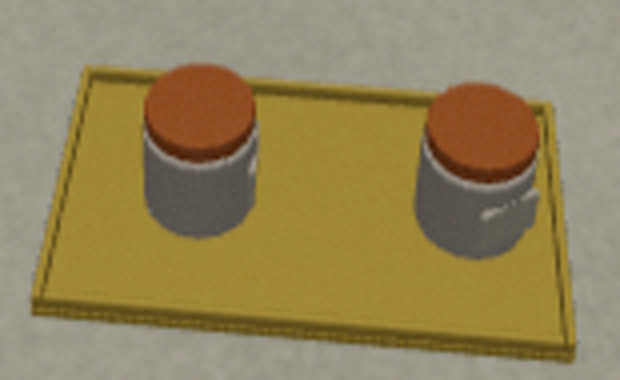

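View pics/y_crop2.png

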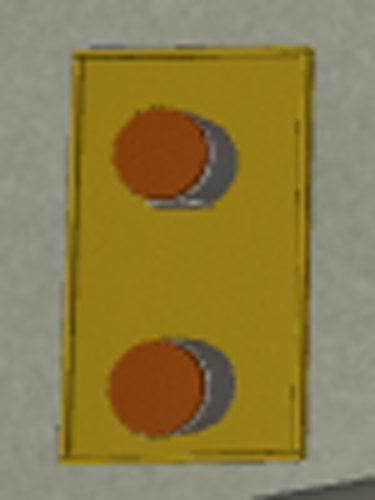

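View pics/y_top.png

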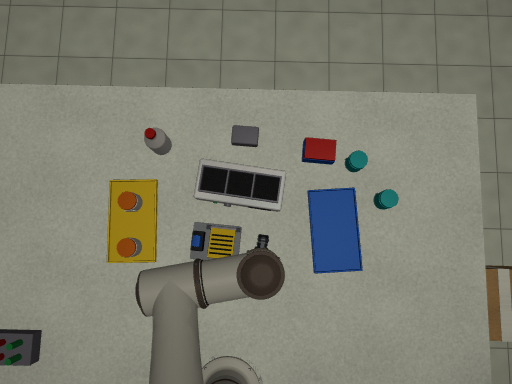

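```bash
python3 -c "
from h import *
im,d,T=grab('top','z_top'); P=cloud('top',d,T)
for ce,st,l in blobs(mask(im,'orange')): print(ce,st[4],np.median(P[l],0).round(1))
from bench import job_done
print(job_done())
"
```

```text
[126.84586466 200.33834586] 266 [559.3 310.3  72.9]
[125.98576512 247.1316726 ] 281 [420.1 303.7  73. ]
the job is handed in; nothing more can be done
None
```

The job is done and handed in at about 43 s on the clock. Only two jars were in the blue tray at the start.

**What I did**
- I pressed the plug home, stopping at z ≈ 72 mm with 21 N on it.
- I put the two jars in the two end pockets of the mixer. Each lid went down until it stopped at the home height, z ≈ 128 mm, with about 14 N.
- I pressed the pedal to its stop and held it there for about 2.1 s, then let it go. It sprang back to about 46 mm.
- I moved both jars to the yellow tray.

**Last checks**
- Both jars stand upright inside the yellow tray, at about (559, 310) and (420, 304) mm.
- Both lid tops are at z ≈ 73 mm, which is home, and they are level.
- The plug is still home. The bystanders and the turquoise look-alikes appear unmoved in the top view.

**Points that disagreed or came close**
- After I set the second jar down at about (441, 310), it turned up about 22 mm away. I think it was the announced knock. It was standing still, upright and inside the tray, so I left it.
- The force at the fingertips briefly reached 39.5 N upward (about 42 N counting the sideways part) on the pedal's stop. I then eased it to about 29 N upward (about 31 N in all) for the hold.

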